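Tumble the bobbins and draw out the tray

TASK

Dust off the wooden bobbins in the tumbler: turn the drum by its crank until the port faces up, put every bobbin lying on the table in through the port, and slide the tray in under the drum until it is fully home against the stop (loading and tray in either order). Then turn the drum right over until its port faces straight down and all the bobbins have dropped into the tray; finally draw the tray with all of them completely out of the stand, left flat on the table, and turn the drum back until its port faces straight up. Leave the other things on the table alone.

Things in the scene. Friction and masses are not known exactly. Their poses are not given: they have to be found in the camera images.
- stand: fixed white cradle that carries the drum. Origin on the table under the drum's middle, z up; x axis = drum's axis, pointing away from the crank; +y points out of the tray lane's open mouth. Two 12 mm cheeks, outer faces at x = +-84 mm, 190 mm long (y) and 100 mm high, then 70 mm wide up to 200 mm. The lane's floor is the table; its stop's face is at y = -86 mm.
- lane_mouth (a point): point on the table at the stand's y = +95 mm, x = 0, where the straight tray lane begins: 136 mm wide between liners 40 mm high. Outside it a flare widens to 180 mm at the stand's y = 136 mm. A tie bar crosses over the lane at y = 82 to 94 mm, underside 86 mm above the table.
- chute_top (a point): middle of the top edge of the fixed sloping white chute plate at the stand's closed (-y) end, 168 mm wide, at the stand's y = -135 mm and 145 mm above the table; it slopes down to y = -96 mm at 40 mm height and guides what leaves the drum on that side into the tray.
- drum (a joint): angle of the drum about the stand's x axis, rad: 0 = port straight up, pi = straight down; as it grows the port goes from the top by the stand's -y side to the bottom. End stops at -0.35 and 3.5; starts at 0.5 to 1.1. Stays where it is left; turning takes about 0.25 N m (4 to 5 N at the crank).
- drum_mid (a point): middle of the drum on its axis, 170 mm above the table (axes turn with the drum). An aluminium barrel, 76 mm outer and 70 mm inner radius, 128 mm long inside. The port is an opening in its side, 128 mm along the axis and about 98 mm wide, its edges 50 mm higher than the axis when up. The drum's underside is about 94 mm above the table.
- crank_grip (a point): middle of the crank's freely revolving black round sleeve, 20 mm diameter, 90 mm long, parallel to the drum's axis, on the robot's side of the stand. It is 156 mm from the drum's middle along the stand's -x and 60 mm off the axis, in the same direction from it as the port (on top when the port is up). The crank arm ends 54 mm from this point.
- tray: open grey tray, about 0.45 kg, outer 126 mm (x) by 170 mm (y) by 38 mm high, walls and floor 4 mm. Origin: centre of its underside. Its +y end has a pull tab. Starts on the table outside the lane's mouth, tab away from the stand, roughly in line. Fully home, its origin is at the stand's origin (within 2 mm along y), axes parallel to the stand's.
- tray_tab (a point): point on the tray's pull tab, 85 mm above the table and 158 mm from the tray's origin along its y. The tab is an upright plate 60 mm (tray x) by 14 mm (tray y), top at 100 mm, 66 mm clear of the tray's end wall, joined to it by a low arm 11 mm high.
- bobbin1: plain wooden bobbin, about 50 g, 72 mm long: a round waist 20 mm across and 58 mm long between two square end plates 30 x 30 x 7 mm. Origin at its middle (15 mm above the table as it lies), x axis along its length. Starts lying on the table at any yaw, in front of the tray or right of the stand. May be absent (None).
- bobbin2: plain wooden bobbin, about 50 g, 72 mm long: a round waist 20 mm across and 58 mm long between two square end plates 30 x 30 x 7 mm. Origin at its middle (15 mm above the table as it lies), x axis along its length. Starts lying on the table at any yaw, in front of the tray or right of the stand. May be absent (None).
- bobbin3: plain wooden bobbin, about 50 g, 72 mm long: a round waist 20 mm across and 58 mm long between two square end plates 30 x 30 x 7 mm. Origin at its middle (15 mm above the table as it lies), x axis along its length. Starts lying on the table at any yaw, in front of the tray or right of the stand. May be absent (None).
- bobbin4: plain wooden bobbin, about 50 g, 72 mm long: a round waist 20 mm across and 58 mm long between two square end plates 30 x 30 x 7 mm. Origin at its middle (15 mm above the table as it lies), x axis along its length. Starts lying on the table at any yaw, in front of the tray or right of the stand. May be absent (None).
- brush: bystander: a brush lying on the table, 190 mm long, left of the task
- tape: bystander: a tape measure, 64 mm across and 30 mm high, to the front left
- mushroom: bystander: a dark wooden darning mushroom, 102 mm high, 76 mm across, to the front right
- loupe: bystander: a black magnifier, 60 mm across and 32 mm high, left
Mind the look-alikes: they are no part of the job. What is shaped like the bobbin1 but blue or red is not meant.

How it is judged:
By the outcome, as a careful person would: the job done as asked, in the order asked, and still so for the second after the job is handed in, with the robot touching nothing.
Of bobbin1, bobbin2, bobbin3, bobbin4 only 2 to 4 are there at a start; the rules pass over those that are not, and their reading is None.
At some moment in a run one of bobbin1, bobbin2, bobbin3, bobbin4 may be knocked a few centimetres aside while the robot is not near it.
Once in a run the grip may slacken for a moment while it holds something.
It also fails if it takes over 210 s, if anything falls off the work surface, if the arm or the gripper's body presses on something with over 40 N, if the wrist force passes 120 N, or if a joint passes its speed limit or range.

ROBOT

A 6-joint arm with a two-finger parallel gripper is mounted at the origin on the work surface. World frame = base frame: x ahead of the robot, y to its left, z up, the work surface at z = 0. Lengths are in m, angles in degrees, forces in N, time in s.
With the tool pointing down it reaches from about 0.4 to 0.825 m from the base axis. Payload 7 kg.
Tool frame: the origin (TCP) lies midway between the tips of the shut fingers; the grasp point (between the pads) lies 19 mm behind it; z points along the fingers, y is the direction in which the jaws open and shut (so a half turn about z gives the same grasp; the last joint's range is limited). The gripper opens to 88 mm and grips with 3 to 60 N. Pads are 19 mm wide; open, the fingers measure 130 mm over their backs; the gripper's body (78 mm by 193 mm) begins 47 mm behind the grasp point.
Start: joints at [-59.696, 20.546, 0.682, 0, -70.136, -16.507], TCP at [0.161, -0.656, 0.227] pointing down, gripper open.
Joint ranges: [-176.03, 176.03], [-82.01, 121.73], [-58.28, 71.71], [-173.87, 95.51], [-174.79, -0.11], [-173.66, 173.66]. Speed limits (degrees/s): [136.94, 136.94, 172.46, 180, 180, 180].

INTERFACE

Orientations are given as [roll, pitch, yaw] about the fixed x, y, z axes, in that order (R = Rz(yaw) Ry(pitch) Rx(roll)).
In Python, from plant import r gives the robot as it stands.
- The arm moves only by the tool carry_out, never from a script. Its argument "motion" is one flat list of numbers, 7 for each row, row after row: the turn, a rotation vector about the tool's x, y, z in degrees, then the shift along the tool's x, y, z in cm, then the finger opening in cm, from 0 to 8.76. A call has 1 to 20 rows; each row shifts and turns the commanded pose from where the row before left it, along the tool's axes as they then stand; what a row does not reach is not made up. A row lasts 1/12 s, in which the tool goes at most 41.7 mm and 7.16 degrees, less where a joint would pass 70% of its speed; a pose out of reach is approached as far as the arm can. A call is refused whole if a number of a shift passes 4.17 or a number of a turn 7.16, either way. A call with a gripper value outside its range is refused whole. The fingers move at their own pace and stop on an object; "grip_force" is the grip in N (left out, the last holds). Time passes only in rows, so rows that do not move let the fingers close. It gives the time, the measured TCP pose, the force and the opening at its end, in the units of the state.
- r.get_state(): the state, without advancing time (a new reading comes with each control period).
- r.capture(name): name is "side" or "top" or "wrist"; returns a dict with "pixels" (420x560x3 uint8, red, green, blue), "K" (3x3 intrinsics, pixels), "R" (3x3) and "t" (3): a world point X has camera coordinates R X + t. Camera axes: x right, y down, z forward; pixel columns grow to the right and rows downward; lengths in m; the calibration is good to about 2 mm. A picture is of the moment at which its call begins. There is no depth.
- r.close_job(): hands the job in, once; it reports no verdict.
The state is a dict: "time_s": time; "joints": joint angles; "qd": joint speeds; "joint_torque": joint torques, N m; "tcp_pos": TCP position; "eef_rot": TCP orientation; "contact_force": force on the tool from outside, world axes, zero at the start; "moment": the same for the moment, N m; "gripper_width": finger opening in m.
Only numpy, scipy, OpenCV 4.12 (cv2) and the standard library are available. Lean on these libraries where they do the work, as an engineer would, in place of code of your own. Each camera call takes 0.05 s, during which the arm holds its last target. There are 200 camera calls.

## Working session

There is one attempt and no reset: what is moved stays moved. The work goes in short steps, Python scripts to look and compute and a tool call to move; the robot and the scene stay as the last step left them, time stands still between calls to the robot, and variables do not carry over. Pictures are saved under pics/ and viewed, about 12 in all and at most 16, crops included, and the job is handed in when it is done.

Besides the shell and the picture viewer there is one more tool, called after "Emit:" as name(argument=value, ...), one argument or row to a line, values as JSON. carry_out: Moves the arm, as the interface text tells. Its arguments: {"type":"object","properties":{"motion":{"type":"array"},"grip_force":{"type":"number"}},"required":["motion"]}

```bash
ls; mkdir -p pics; python3 - <<'E'
from plant import r
import cv2,numpy as np
for n in("top","side"):
    c=r.capture(n); cv2.imwrite(f"pics/{n}0.png",c["pixels"][:,:,::-1]); np.savez(f"pics/{n}0",**c)
    print(n,np.round(c["K"],1).tolist(),np.round(c["R"],3).tolist(),np.round(c["t"],3).tolist(), np.round(-c["R"].T@c["t"],3))
print(r.get_state())
E
```

```text
pics
top [[404.2, 0.0, 280.6], [0.0, 404.2, 212.4], [0.0, 0.0, 1.0]] [[0.028, -1.0, -0.002], [-0.977, -0.027, -0.212], [0.212, 0.008, -0.977]] [0.01, 0.532, 1.326] [0.238 0.015 1.408]
side [[389.2, 0.0, 283.5], [0.0, 389.2, 205.6], [0.0, 0.0, 1.0]] [[-0.922, -0.386, -0.013], [-0.192, 0.487, -0.852], [0.336, -0.783, -0.524]] [0.492, 0.219, 0.882] [0.2   0.774 0.655]
{'time_s': 0.1, 'joints': array([-5.96956978e+01,  2.05866481e+01,  6.36871730e-01, -1.67183844e-02,
       -7.01343310e+01, -1.65074469e+01]), 'qd': array([-0.04297582, -0.12623783,  0.17037406,  0.0334333 ,  0.07139349,
        0.01521961]), 'joint_torque': array([-1.82199481e-03, -5.84165061e+01,  2.93750829e+01,  7.01551750e+00,
        1.01748412e-02, -5.50478660e-05]), 'tcp_pos': array([ 0.16083921, -0.65509899,  0.22571093]), 'eef_rot': array([ 1.79914893e+02, -8.83108324e-03, -1.66208831e+02]), 'contact_force': array([0.54640584, 0.02727551, 0.27035121]), 'moment': array([ 0.03808303, -0.00258697, -0.01538973]), 'gripper_width': 0.08777757696588516}
```

View pics/top0.png

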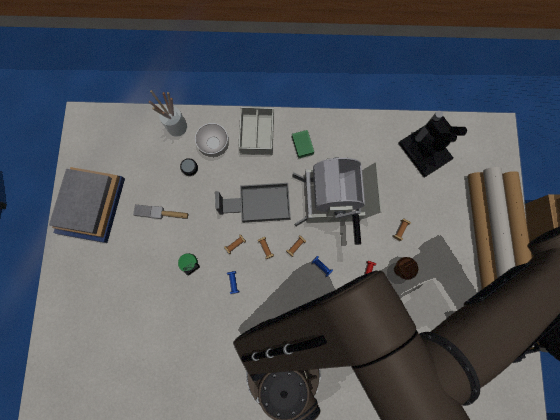

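View pics/side0.png

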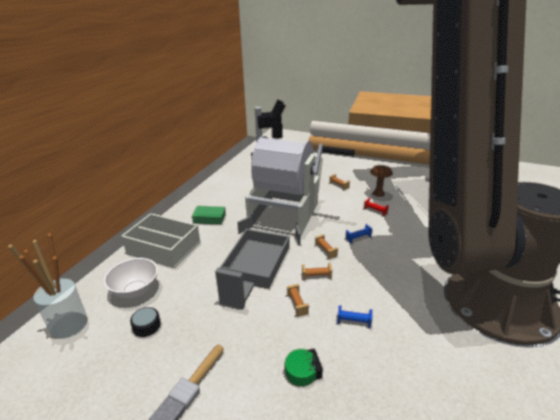

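The top view shows four wooden bobbins at about (235,244), (266,248), (297,245) and (401,229). The tray is near (262,203), the stand near (338,190) and the crank near (357,228). The blue and red ones are look-alikes.

```bash
cat > h.py <<'E'
import numpy as np,cv2
from plant import r
def load(n): return dict(np.load(f"pics/{n}.npz"))
def snap(n,f):
    c=r.capture(n); np.savez(f"pics/{f}",**c); return c
def ray(c,uv):
    d=c["R"].T@np.linalg.inv(c["K"])@np.array([uv[0],uv[1],1.]); return -c["R"].T@c["t"],d
def atz(c,uv,z):
    o,d=ray(c,uv); return o+d*(z-o[2])/d[2]
def proj(c,X):
    p=c["K"]@(c["R"]@np.asarray(X,float)+c["t"]); return p[:2]/p[2]
def bobbins(c,lo=150,z=.013):
    hsv=cv2.cvtColor(c["pixels"],cv2.COLOR_RGB2HSV)
    m=((hsv[...,0]>=5)&(hsv[...,0]<=20)&(hsv[...,1]>lo*0.8)&(hsv[...,2]>110)).astype(np.uint8)
    m=cv2.morphologyEx(m,cv2.MORPH_CLOSE,np.ones((3,3)))
    n,l,s,ce=cv2.connectedComponentsWithStats(m); out=[]
    for i in range(1,n):
        if 40<s[i,4]<20000:
            ys,xs=np.where(l==i)
            P=np.array([atz(c,(x,y),z)[:2] for x,y in zip(xs,ys)])
            (cx,cy),(w,h),a=cv2.minAreaRect((P*1000).astype(np.float32))
            if w<h: w,h,a=h,w,a+90
            if 50<w<110 and h<60: out.append((ce[i].round(0),s[i,4],round(cx),round(cy),round(w),round(h),round(a%180)))
    return out
def crop(c,x0,y0,x1,y1,k,f,grid=20):
    im=cv2.resize(c["pixels"][y0:y1,x0:x1,::-1],None,fx=k,fy=k,interpolation=cv2.INTER_CUBIC)
    for x in range(-(-x0//grid)*grid,x1,grid):
        cv2.putText(im,str(x),(int((x-x0)*k),8),0,.3,(0,0,255)); im[::6,int((x-x0)*k)]=(0,0,255)
    for y in range(-(-y0//grid)*grid,y1,grid):
        cv2.putText(im,str(y),(0,int((y-y0)*k)),0,.3,(0,0,255)); im[int((y-y0)*k),::6]=(0,0,255)
    cv2.imwrite(f"pics/{f}.png",im)
E
python3 - <<'E'
from h import *
c=load("top0")
for b in bobbins(c): print(b)
crop(c,205,150,415,285,3.8,"topc")
E
```

```text
(array([402., 229.]), np.int32(56), 493, -401, 55, 12, 151)
(array([234., 244.]), np.int32(61), 425, 183, 56, 13, 130)
(array([296., 246.]), np.int32(61), 424, -30, 54, 12, 137)
(array([265., 247.]), np.int32(59), 416, 76, 56, 12, 28)
```

View pics/topc.png

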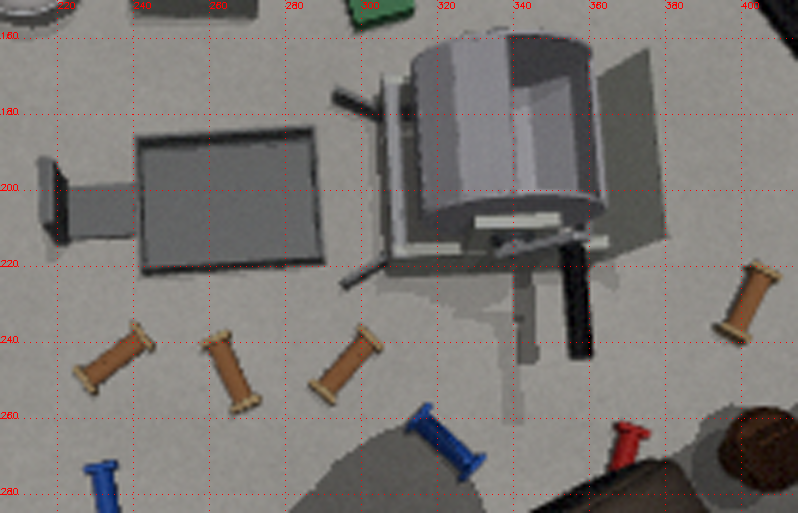

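```bash
cat >> h.py <<'E'
from scipy.optimize import least_squares
def T(p,X):
    c,s=np.cos(p[2]),np.sin(p[2]); X=np.asarray(X,float)
    return np.array([p[0]+c*X[0]-s*X[1],p[1]+s*X[0]+c*X[1],X[2]])
def fit(obs,p0,theta=False):
    # obs: (cam,uv,fn(p)->local X)
    f=lambda p:np.concatenate([proj(c,T(p,fn(p)))-np.array(uv) for c,uv,fn in obs])
    s=least_squares(f,p0,loss="soft_l1"); return s.x,f(s.x).reshape(-1,2)
E
python3 - <<'E'
from h import *
c=load("top0"); P=lambda x,y:(205+x/3.8,150+y/3.8)
k=lambda *X:(lambda p:X)
cr=lambda e:(lambda p:(e,-.06*np.sin(p[3]),.17+.06*np.cos(p[3])))
obs=[(c,P(650,50),k(.084,-.135,.145)),(c,P(667,237),k(-.084,-.135,.145)),
(c,P(473,228),k(-.084,.035,.2)),(c,P(562,225),k(-.084,-.035,.2)),(c,P(388,255),k(-.084,.095,.1)),(c,P(608,248),k(-.084,-.095,.1)),
(c,P(572,243),cr(-.111)),(c,P(580,357),cr(-.201))]
p,e=fit(obs,[.55,-.2,0,.8]); print(p.round(4),e.round(1).tolist())
t=[(c,P(137,137),k(.063,.085,.038)),(c,P(314,128),k(.063,-.085,.038)),(c,P(325,263),k(-.063,-.085,.038)),(c,P(143,275),k(-.063,.085,.038))]
q,e=fit(t,[.55,.1,0]); print(q.round(4),e.round(1).tolist(), T(q,(0,.158,.085)),T(p,(0,.095,0)))
s=snap("side","side1")
im=s["pixels"][:,:,::-1].copy()
for X in [(.084,-.135,.145),(-.084,-.135,.145),(-.084,.035,.2),(-.084,-.035,.2),(-.084,.095,.1),(-.084,.095,0),(.084,.095,0),(.084,.095,.1),(0,0,.17),(-.111,*cr(0)(p)[1:]),(-.201,*cr(0)(p)[1:])]:
    cv2.circle(im,tuple(int(v) for v in proj(s,T(p,X)).round()),2,(0,0,255),-1)
for X in [f(0) for _,_,f in t]+[(.03,.165,.1),(-.03,.165,.1)]:
    cv2.circle(im,tuple(int(v) for v in proj(s,T(q,X)).round()),2,(0,255,0),-1)
cv2.imwrite("pics/ov.png",cv2.resize(im[120:320,190:400],None,fx=3.5,fy=3))
for b in bobbins(s): print(b)
E
```

```text
[ 0.5992 -0.1548  0.0589  0.7334] [[0.2, -1.2], [-0.0, -0.5], [-0.1, -0.3], [-0.7, -0.2], [0.6, -0.2], [0.2, -0.1], [-0.1, 2.7], [-0.1, 2.4]]
[0.5691 0.0793 0.0905] [[-0.7, 0.7], [1.0, 0.2], [0.5, -0.3], [-0.7, -0.5]] [0.55478172 0.23666422 0.085     ] [ 0.59361816 -0.06001349  0.        ]
(array([ 63., 168.]), np.int32(59), 1499, -133, 94, 43, 103)
(array([337., 180.]), np.int32(44), 503, -412, 63, 20, 144)
(array([ 75., 211.]), np.int32(44), 1202, 84, 53, 19, 85)
(array([325., 244.]), np.int32(97), 431, -41, 68, 19, 135)
(array([317., 271.]), np.int32(137), 415, 68, 66, 21, 29)
(array([296., 297.]), np.int32(174), 431, 170, 70, 20, 129)
(array([206., 364.]), np.int32(263), 525, 397, 83, 15, 86)
```

View pics/ov.png

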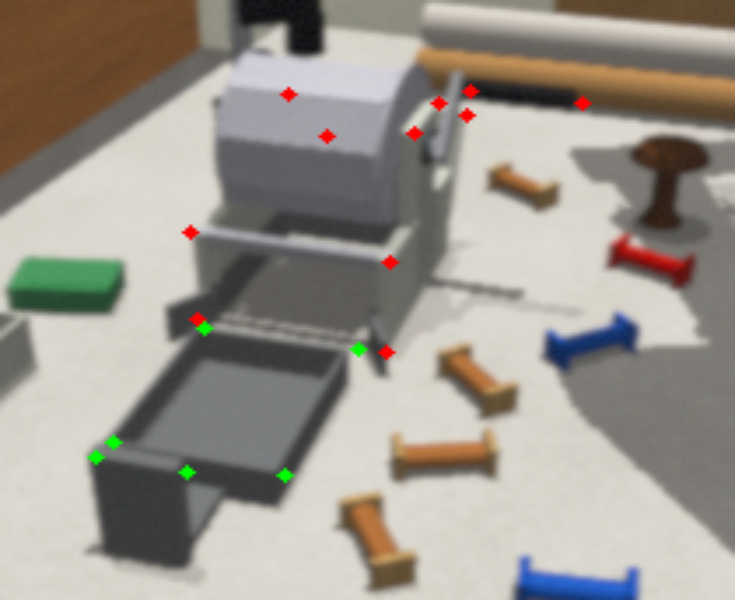

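The overlay fits the stand and tray to within a few mm, so I'll go to the crank first. The plan helper prints the shifts in tool axes.

```bash
cat >> h.py <<'E'
from scipy.spatial.transform import Rotation as Ro
S=[.5992,-.1548,.0589]   # stand pose
def go(X,yaw,s=None):
    """TCP goal X (world); prints turn about tool z then shift (cm) in tool axes at goal yaw"""
    s=s or r.get_state(); y0=s["eef_rot"][2]
    dy=(yaw-y0+180)%360-180; R=Ro.from_euler("xyz",[180,0,yaw],degrees=True).as_matrix()
    print("turn z",round(-dy,1),"shift cm",(R.T@(np.asarray(X)-s["tcp_pos"])*100).round(2),"goal",np.round(X,3),"j6~",round(yaw+90-np.degrees(np.arctan2(X[1],X[0])),0))
def st(S=S):
    s=r.get_state(); d=s["tcp_pos"]-np.array([S[0],S[1],0]); c,q=np.cos(S[2]),np.sin(S[2])
    print("t",round(s["time_s"],1),"tcp",s["tcp_pos"].round(4),"rot",s["eef_rot"].round(1),"stand",np.round([c*d[0]+q*d[1],-q*d[0]+c*d[1],d[2]],4),"F",s["contact_force"].round(1),"w",round(s["gripper_width"],4))
E
python3 - <<'E'
from h import *
go(T(S,(-.165,-.040,.30)),-176.6)
E
```

```text
turn z 10.4 shift cm [-30.22  43.36  -7.42] goal [ 0.437 -0.204  0.3  ] j6~ -62.0
```

Emit:
carry_out(
  motion=[0,0,5.2,0,0,-3.7,8.7,0,0,5.2,0,0,-3.7,8.7,0,0,0,-2.32,3.34,0,8.7,0,0,0,-2.32,3.34,0,8.7,0,0,0,-2.32,3.34,0,8.7,0,0,0,-2.32,3.34,0,8.7,0,0,0,-2.32,3.34,0,8.7,0,0,0,-2.32,3.34,0,8.7,0,0,0,-2.32,3.34,0,8.7,0,0,0,-2.32,3.34,0,8.7,0,0,0,-2.32,3.34,0,8.7,0,0,0,-2.32,3.34,0,8.7,0,0,0,-2.32,3.34,0,8.7,0,0,0,-2.32,3.34,0,8.7,0,0,0,-2.32,3.34,0,8.7,0,0,0,0,0,0,8.7,0,0,0,0,0,0,8.7],
)

```text
time_s: 1.57
tcp_pos: [0.4371, -0.2022, 0.3003]
eef_rot: [180.0, -0.0, -176.4]
contact_force: [-0.6, -0.6, -0.0]
gripper_width: 0.0871
```

```bash
python3 - <<'E'
from h import *
st(); w=snap("wrist","w1"); print(np.round(w["K"],1).tolist(),np.round(-w["R"].T@w["t"],3),np.round(w["R"],2).tolist())
im=w["pixels"][:,:,::-1].copy()
for th in (.733,):
  for x in(-.111,-.156,-.201):
    u=proj(w,T(S,(x,-.06*np.sin(th),.17+.06*np.cos(th)))); print(u.round()); cv2.circle(im,tuple(int(v) for v in u),4,(0,0,255),-1)
for X in[(-.084,.035,.2),(-.084,-.035,.2),(-.084,.095,.1),(-.084,-.095,.1),(.084,-.135,.145),(-.084,-.135,.145)]:
    u=proj(w,T(S,X)); cv2.circle(im,tuple(int(v) for v in u),4,(0,255,0),-1)
cv2.imwrite("pics/w1.png",im)
E
```

```text
t 1.6 tcp [ 0.4371 -0.2022  0.3003] rot [ 180.    -0.  -176.4] stand [-0.1646 -0.0378  0.3003] F [-0.6 -0.6 -0. ] w 0.0871
[[325.2, 0.0, 289.0], [0.0, 325.2, 212.3], [0.0, 0.0, 1.0]] [ 0.362 -0.207  0.458] [[-0.06, 1.0, -0.0], [0.96, 0.06, 0.28], [0.28, 0.02, -0.96]]
[286. 279.]
[287. 228.]
[287. 171.]
```

View pics/w1.png

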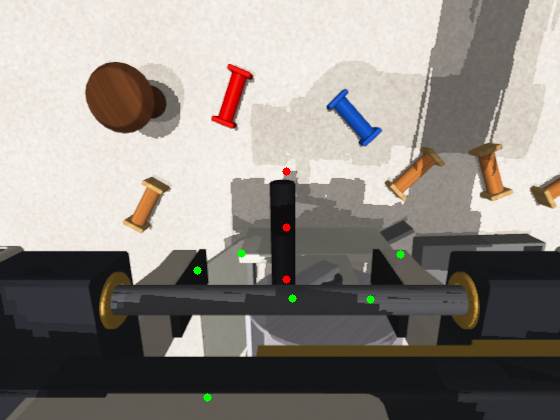

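```bash
python3 - <<'E'
from h import *
c=load("top0"); w=load("w1"); P=lambda x,y:(205+x/3.8,150+y/3.8)
k=lambda *X:(lambda p:X)
cr=lambda e:(lambda p:(e,-.06*np.sin(p[3]),.17+.06*np.cos(p[3])))
obs=[(c,P(650,50),k(.084,-.135,.145)),(c,P(667,237),k(-.084,-.135,.145)),
(c,P(473,228),k(-.084,.035,.2)),(c,P(562,225),k(-.084,-.035,.2)),(c,P(388,255),k(-.084,.095,.1)),(c,P(608,248),k(-.084,-.095,.1)),
(c,P(572,243),cr(-.111)),(c,P(580,357),cr(-.201)),(w,(283,182),cr(-.201)),(w,(283,270),lambda p:(-.119,)+cr(0)(p)[1:])]
p,e=fit(obs,[.6,-.16,0.06,.8]); print(p.round(4),e.round(1).tolist())
# wrist only sleeve-line x
for x in (.595,.6,.605,.61):
  print(x,proj(w,T((x,-.155,.059),cr(-.201)([0,0,0,.733]))))
x=crop(w,180,160,420,340,3.3,"w1c")
for b in bobbins(w): print(b)
E
```

```text
[ 0.601  -0.1545  0.0579  0.808 ] [[0.1, -1.7], [-0.2, -1.0], [-0.2, -0.9], [-0.8, -0.8], [0.5, -0.8], [0.0, -0.6], [0.6, 2.3], [0.6, 1.9], [0.1, -9.1], [0.0, 0.8]]
0.595 [286.86088397 165.65102116]
0.6 [286.44787499 172.29054295]
0.605 [286.03955843 178.85462967]
0.61 [285.63585475 185.34455964]
(array([126.,  90.]), np.int32(471), 343, -418, 56, 15, 30)
(array([494., 179.]), np.int32(605), 420, 81, 66, 29, 28)
(array([414., 174.]), np.int32(765), 426, -29, 74, 29, 140)
(array([144., 206.]), np.int32(718), 496, -407, 74, 29, 152)
(array([474., 300.]), np.int32(199), 616, 94, 88, 14, 16)
(array([103., 302.]), np.int32(131), 651, -477, 60, 9, 167)
```

View pics/w1c.png

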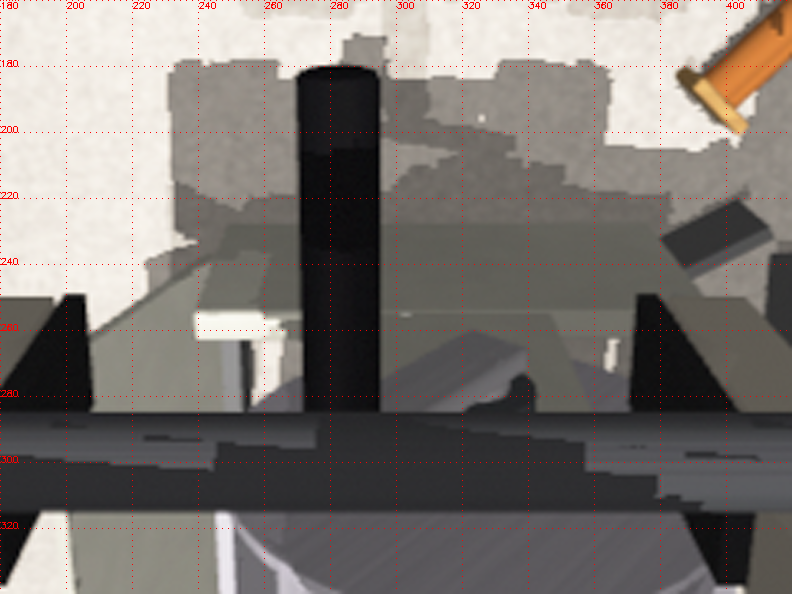

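Emit:
carry_out(
  motion=[0,0,0.2,-0.4,-0.5,2,8.7,0,0,0,0,0,3,8.7,0,0,0,0,0,3,8.7,0,0,0,0,0,2.7,8.7,0,0,0,0,0,0,5,0,0,0,0,0,0,1,0,0,0,0,0,0,1,0,0,0,0,0,0,1,0,0,0,0,0,0,1,0,0,0,0,0,0,1,0,0,0,0,0,0,1,0,0,0,0,0,0,1,0,0,0,0,0,0,1],
  grip_force=20,
)

```text
time_s: 2.7
tcp_pos: [0.4407, -0.2089, 0.1938]
eef_rot: [-180.0, 0.0, -176.8]
contact_force: [0.6, 0.0, 0.0]
gripper_width: 0.0328
```

```bash
sed -i 's/^S=.*/S=[.600,-.1548,.0585]/' h.py; cat >> h.py <<'E'
def arc(a,b,n):
    """crank rows tool (y,z) cm from angle a to b"""
    t=np.linspace(a,b,n+1); y=-6*np.sin(t); z=6*np.cos(t)
    print([(round(u,2),round(-v,2)) for u,v in zip(np.diff(y),np.diff(z))])
E
python3 - <<'E'
from h import *
st(); arc(.8,0,6); arc(0,3.14,20); 
E
```

```text
t 2.7 tcp [ 0.4407 -0.2089  0.1938] rot [-180.     0.  -176.8] stand [-0.1622 -0.0447  0.1938] F [0.6 0.  0. ] w 0.0328
[(np.float64(0.59), np.float64(-0.54)), (np.float64(0.66), np.float64(-0.45)), (np.float64(0.71), np.float64(-0.36)), (np.float64(0.76), np.float64(-0.26)), (np.float64(0.78), np.float64(-0.16)), (np.float64(0.8), np.float64(-0.05))]
[(np.float64(-0.94), np.float64(0.07)), (np.float64(-0.92), np.float64(0.22)), (np.float64(-0.87), np.float64(0.36)), (np.float64(-0.8), np.float64(0.49)), (np.float64(-0.72), np.float64(0.61)), (np.float64(-0.61), np.float64(0.72)), (np.float64(-0.49), np.float64(0.8)), (np.float64(-0.36), np.float64(0.87)), (np.float64(-0.22), np.float64(0.91)), (np.float64(-0.07), np.float64(0.94)), (np.float64(0.07), np.float64(0.94)), (np.float64(0.22), np.float64(0.92)), (np.float64(0.36), np.float64(0.87)), (np.float64(0.49), np.float64(0.8)), (np.float64(0.61), np.float64(0.72)), (np.float64(0.71), np.float64(0.61)), (np.float64(0.8), np.float64(0.49)), (np.float64(0.87), np.float64(0.36)), (np.float64(0.91), np.float64(0.22)), (np.float64(0.94), np.float64(0.08))]
```

Emit:
carry_out(
  motion=[0,0,0,0,0,0,1,0,0,0,0,0,0,1,0,0,0,0,0,0,1,0,0,0,0,0,0,1,0,0,0,0,0,0,1,0,0,0,0,0.59,-0.54,1,0,0,0,0,0.66,-0.45,1,0,0,0,0,0.71,-0.36,1,0,0,0,0,0.76,-0.26,1,0,0,0,0,0.78,-0.16,1,0,0,0,0,0.8,-0.05,1,0,0,0,0,0,0,1,0,0,0,0,0,0,1],
)

```text
time_s: 3.78
tcp_pos: [0.4372, -0.1643, 0.2094]
eef_rot: [179.9, -0.1, -176.8]
contact_force: [6.6, 3.2, -21.6]
gripper_width: 0.019
```

```bash
python3 - <<'E'
from h import *
st(); s=snap("side","s2"); cv2.imwrite("pics/s2.png",cv2.resize(s["pixels"][110:290,200:400,::-1],None,fx=3.5,fy=3))
E
```

```text
t 3.8 tcp [ 0.4372 -0.1643  0.2094] rot [ 1.799e+02 -1.000e-01 -1.768e+02] stand [-0.1631  0.      0.2094] F [  6.6   3.2 -21.6] w 0.019
```

View pics/s2.png

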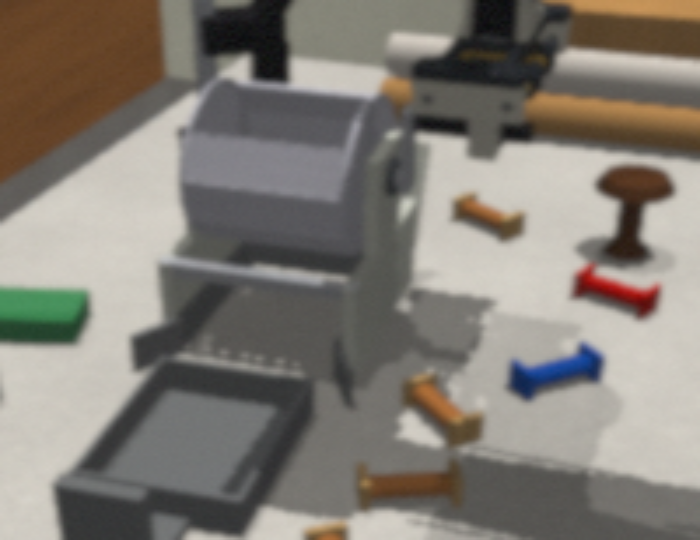

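Emit:
carry_out(
  motion=[0,0,0,0,0,0,8.7,0,0,0,0,0,0,8.7,0,0,0,0,0,0,8.7,0,0,0,0,0,-3,8.7,0,0,0,0,0,-3,8.7,0,0,0,0,0,-3,8.7,0,0,-7,0,0,0,8.7,0,0,-7,0,0,0,8.7,0,0,-7,0,0,0,8.7,0,0,-7,0,0,0,8.7,0,0,-7,0,0,0,8.7,0,0,-7,0,0,0,8.7,0,0,-7,0,0,0,8.7,0,0,-7,0,0,0,8.7,0,0,-7,0,0,0,8.7,0,0,-7,0,0,0,8.7,0,0,-7,0,0,0,8.7,0,0,-7,0,0,0,8.7,0,0,-7,0,0,0,8.7,0,0,-7,0,0,0,8.7],
)

```text
time_s: 5.5
tcp_pos: [0.4381, -0.1665, 0.3028]
eef_rot: [-179.9, -0.1, -78.5]
contact_force: [0.4, 0.5, -1.0]
gripper_width: 0.0867
```

```bash
python3 - <<'E'
from h import *
st(); go((.425,-.029,.2),-41)
for b in bobbins(snap("top","t3")): print(b)
E
```

```text
t 5.5 tcp [ 0.4381 -0.1665  0.3028] rot [-1.799e+02 -1.000e-01 -7.850e+01] stand [-0.1623 -0.0022  0.3028] F [ 0.4  0.5 -1. ] w 0.0867
turn z -37.5 shift cm [-10.01  -9.51  10.28] goal [ 0.425 -0.029  0.2  ] j6~ 53.0
(array([513., 190.]), np.int32(55), 650, -807, 81, 32, 2)
(array([515., 212.]), np.int32(42), 560, -802, 68, 18, 175)
(array([402., 229.]), np.int32(56), 493, -401, 55, 12, 151)
(array([557., 236.]), np.int32(84), 481, -937, 105, 17, 173)
(array([234., 244.]), np.int32(62), 425, 184, 56, 13, 130)
(array([488., 264.]), np.int32(66), 377, -691, 68, 21, 176)
(array([528., 297.]), np.int32(80), 275, -819, 96, 17, 3)
```

Emit:
carry_out(
  motion=[0,0,-6.25,0,0,0,8.7,0,0,-6.25,0,0,0,8.7,0,0,-6.25,0,0,0,8.7,0,0,-6.25,0,0,0,8.7,0,0,-6.25,0,0,0,8.7,0,0,-6.25,0,0,0,8.7,0,0,0,-2,-1.9,1,8.7,0,0,0,-2,-1.9,2.3,8.7,0,0,0,-2,-1.9,2.3,8.7,0,0,0,-2,-1.9,2.3,8.7,0,0,0,-2,-1.9,2.3,8.7,0,0,0,0,0,0,8.7,0,0,0,0,0,0,8.7],
)

```text
time_s: 6.63
tcp_pos: [0.4254, -0.028, 0.1996]
eef_rot: [179.9, 0.0, -41.3]
contact_force: [-0.3, 0.3, 0.6]
gripper_width: 0.0871
```

```bash
python3 - <<'E'
from h import *
st(); w=snap("wrist","w4")
for b in bobbins(w,z=.012): print(b)
print([proj(w,(.425,-.029,.015)).round()]); go((.425,-.029,.004),-41)
cv2.imwrite("pics/w4.png",w["pixels"][:,:,::-1])
E
```

```text
t 6.6 tcp [ 0.4254 -0.028   0.1996] rot [179.9   0.  -41.3] stand [-0.1669  0.1368  0.1996] F [-0.3  0.3  0.6] w 0.0871
(array([293., 189.]), np.int32(1038), 422, -31, 73, 29, 140)
[array([290., 191.])]
turn z -0.3 shift cm [-0.05  0.11 19.65] goal [ 0.425 -0.029  0.004] j6~ 53.0
```

View pics/w4.png

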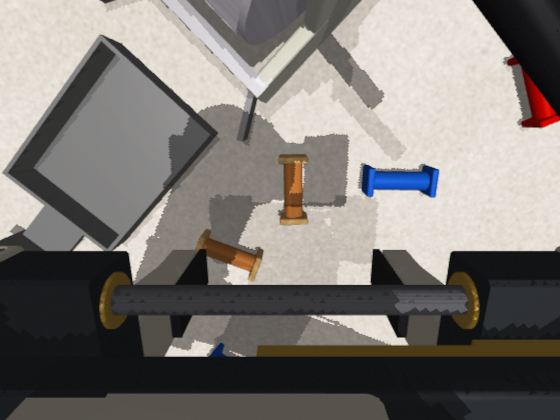

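Emit:
carry_out(
  motion=[0,0,0,0,0.3,3.8,5,0,0,0,0,0,3.8,5,0,0,0,0,0,3.8,5,0,0,0,0,0,3.8,5,0,0,0,0,0,2.4,5,0,0,0,0,0,1.95,5,0,0,0,0,0,0,1,0,0,0,0,0,0,1,0,0,0,0,0,0,1,0,0,0,0,0,0,1,0,0,0,0,0,0,1,0,0,0,0,0,0,1,0,0,0,0,0,0,1,0,0,0,0,0,0,1,0,0,0,0,0,0,1,0,0,0,0,0,0,1],
  grip_force=25,
)

```text
time_s: 8.02
tcp_pos: [0.4248, -0.0307, 0.0055]
eef_rot: [-179.9, -0.1, -41.3]
contact_force: [-1.2, -0.5, 9.3]
gripper_width: 0.0191
```

```bash
python3 - <<'E'
from h import *
st(); 
for b in bobbins(snap("top","t5")): print(b)
s=r.get_state(); go(T(S,(0,0,.30)),3.4)
E
```

```text
t 8.0 tcp [ 0.4248 -0.0307  0.0055] rot [-1.799e+02 -1.000e-01 -4.130e+01] stand [-0.1677  0.1342  0.0055] F [-1.2 -0.5  9.3] w 0.0191
(array([554., 212.]), np.int32(52), 570, -936, 72, 16, 3)
(array([522., 236.]), np.int32(141), 483, -820, 102, 34, 4)
(array([402., 229.]), np.int32(50), 493, -401, 55, 11, 153)
(array([532., 302.]), np.int32(107), 254, -830, 83, 30, 174)
(array([494., 310.]), np.int32(60), 228, -700, 56, 19, 6)
turn z -44.7 shift cm [ 16.76  13.43 -29.45] goal [ 0.6   -0.155  0.3  ] j6~ 108.0
```

Emit:
carry_out(
  motion=[0,0,0,0,0,-4,1,0,0,0,0,0,-4,1,0,0,0,0,0,-4,1,0,0,-6.4,0,0,-2.5,1,0,0,-6.4,0,0,-2.5,1,0,0,-6.4,0,0,-2.5,1,0,0,-6.4,0,0,-2.5,1,0,0,-6.4,0,0,-2.5,1,0,0,-6.4,0,0,-2.5,1,0,0,-6.4,0,0,-2.5,1,0,0,0,2.79,2.24,0,1,0,0,0,2.79,2.24,0,1,0,0,0,2.79,2.24,0,1,0,0,0,2.79,2.24,0,1,0,0,0,2.79,2.24,0,1,0,0,0,2.79,2.24,0,1,0,0,0,0,0,0,1,0,0,0,0,0,0,1],
)

```text
time_s: 9.57
tcp_pos: [0.5995, -0.1558, 0.2978]
eef_rot: [-180.0, 0.1, 3.4]
contact_force: [-1.3, -0.4, -1.0]
gripper_width: 0.0192
```

```bash
python3 - <<'E'
from h import *
st(); go(T(S,(0,0,.172)),3.4); w=snap("wrist","w6"); cv2.imwrite("pics/w6.png",w["pixels"][:,:,::-1])
print([proj(w,T(S,X)).round().tolist() for X in [(-.064,.049,.22),(-.064,-.049,.22),(.064,.049,.22),(.064,-.049,.22)]])
E
```

```text
t 9.6 tcp [ 0.5995 -0.1558  0.2978] rot [-1.8e+02  1.0e-01  3.4e+00] stand [-0.0006 -0.001   0.2978] F [-1.3 -0.4 -1. ] w 0.0192
turn z -0.0 shift cm [ 0.06 -0.1  12.58] goal [ 0.6   -0.155  0.172] j6~ 108.0
[[227.0, 296.0], [347.0, 296.0], [217.0, 134.0], [357.0, 134.0]]
```

View pics/w6.png

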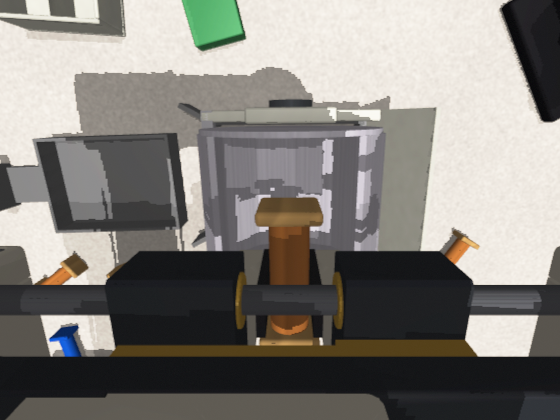

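Emit:
carry_out(
  motion=[0,0,0,0,0,3.2,1,0,0,0,0,0,3.2,1,0,0,0,0,0,3.2,1,0,0,0,0,0,2.9,1,0,0,0,0,0,0,4.5,0,0,0,0,0,0,4.5,0,0,0,0,0,0,4.5,0,0,0,0,0,0,4.5,0,0,0,0,0,0,4.5,0,0,0,0,0,-3.2,4.5,0,0,0,0,0,-3.2,4.5,0,0,0,0,0,-3.2,5,0,0,0,0,0,-3.2,5,0,0,0,0,0,0,5],
)

```text
time_s: 10.78
tcp_pos: [0.6019, -0.1558, 0.3115]
eef_rot: [179.8, -0.7, 3.5]
contact_force: [0.2, -0.2, 1.3]
gripper_width: 0.05
```

```bash
python3 - <<'E'
from h import *
st()
for b in bobbins(snap("top","t7")): print(b)
w=snap("wrist","w7")
for b in bobbins(w,z=.012): print("w",b)
go((.417,.078,.12),28)
E
```

```text
t 10.8 tcp [ 0.6019 -0.1558  0.3115] rot [179.8  -0.7   3.5] stand [ 0.0018 -0.0011  0.3115] F [ 0.2 -0.2  1.3] w 0.05
(array([402., 229.]), np.int32(62), 494, -401, 55, 12, 152)
(array([234., 244.]), np.int32(71), 425, 184, 56, 15, 129)
w (array([286., 202.]), np.int32(1105), 563, -157, 95, 38, 0)
w (array([177., 301.]), np.int32(77), 397, 7, 52, 5, 176)
w (array([402., 304.]), np.int32(76), 411, -346, 56, 4, 11)
turn z -24.5 shift cm [ -5.22 -29.15  18.54] goal [0.417 0.078 0.12 ] j6~ 107.0
```

Emit:
carry_out(
  motion=[0,0,-6.1,0,0,0,8.7,0,0,-6.1,0,0,0,8.7,0,0,-6.1,0,0,0,8.7,0,0,-6.1,0,0,0,8.7,0,0,0,-0.65,-3.64,0,8.7,0,0,0,-0.65,-3.64,0,8.7,0,0,0,-0.65,-3.64,0,8.7,0,0,0,-0.65,-3.64,0,8.7,0,0,0,-0.65,-3.64,0,8.7,0,0,0,-0.65,-3.64,0,8.7,0,0,0,-0.65,-3.64,0,8.7,0,0,0,-0.65,-3.64,0,8.7,0,0,0,0,0,3.8,6,0,0,0,0,0,3.8,6,0,0,0,0,0,3.8,6,0,0,0,0,0,0,6,0,0,0,0,0,0,6],
)

```text
time_s: 12.3
tcp_pos: [0.4159, 0.0774, 0.1877]
eef_rot: [179.9, 0.2, 27.9]
contact_force: [0.4, -0.3, 1.7]
gripper_width: 0.0622
```

```bash
python3 - <<'E'
from h import *
st(); w=snap("wrist","w8")
for b in bobbins(w,z=.012): print("w",b)
s=r.get_state()
for b in bobbins(w,z=.012):
    if abs(b[0][0]-290)<120: go((b[2]/1000,b[3]/1000,.004),b[6]); go((b[2]/1000,b[3]/1000,.004),b[6]-180)
E
```

```text
t 12.3 tcp [0.4159 0.0774 0.1877] rot [179.9   0.2  27.9] stand [-0.1702  0.2425  0.1877] F [ 0.4 -0.3  1.7] w 0.0622
w (array([200., 138.]), np.int32(1388), 422, 182, 74, 30, 130)
turn z -102.1 shift cm [ 7.67  7.03 18.54] goal [0.422 0.182 0.004] j6~ 197.0
turn z 77.9 shift cm [-7.67 -7.03 18.54] goal [0.422 0.182 0.004] j6~ 17.0
```

```bash
python3 - <<'E'
from h import *
w=load("w8"); cv2.imwrite("pics/w8.png",w["pixels"][:,:,::-1]); print(proj(w,(.417,.078,.015)))
E
```

```text
[288.06213279 191.53279782]
```

View pics/w8.png

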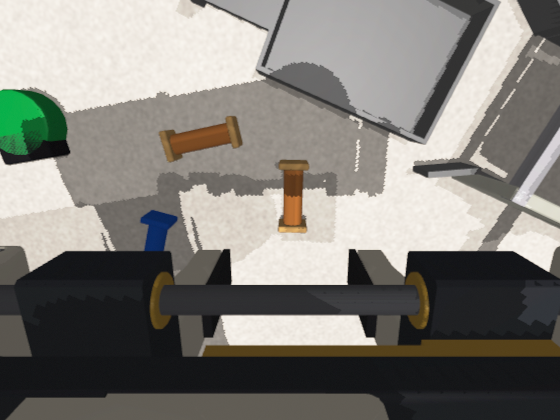

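Emit:
carry_out(
  motion=[0,0,0,-0.3,0.45,3.8,5,0,0,0,0,0,3.8,5,0,0,0,0,0,3.8,5,0,0,0,0,0,3.8,5,0,0,0,0,0,2.0,5,0,0,0,0,0,1.1,5,0,0,0,0,0,0,1,0,0,0,0,0,0,1,0,0,0,0,0,0,1,0,0,0,0,0,0,1,0,0,0,0,0,0,1,0,0,0,0,0,0,1,0,0,0,0,0,0,1,0,0,0,0,0,0,1,0,0,0,0,0,0,1,0,0,0,0,0,0,1],
)

```text
time_s: 13.68
tcp_pos: [0.4172, 0.0734, 0.0064]
eef_rot: [-180.0, -0.1, 27.9]
contact_force: [-1.4, -0.1, 9.9]
gripper_width: 0.0194
```

```bash
python3 - <<'E'
from h import *
st(); go(T(S,(0,0,.30)),3.4)
E
```

```text
t 13.7 tcp [0.4172 0.0734 0.0064] rot [-1.80e+02 -1.00e-01  2.79e+01] stand [-0.1691  0.2385  0.0064] F [-1.4 -0.1  9.9] w 0.0194
turn z 24.5 shift cm [ 16.89  23.86 -29.36] goal [ 0.6   -0.155  0.3  ] j6~ 108.0
```

Emit:
carry_out(
  motion=[0,0,0,0,0,-3.9,1,0,0,0,0,0,-3.9,1,0,0,0,0,0,-3.9,1,0,0,0,0,0,-3.9,1,0,0,6.1,0,0,-3.4,1,0,0,6.1,0,0,-3.4,1,0,0,6.1,0,0,-3.4,1,0,0,6.1,0,0,-3.4,1,0,0,0,2.11,2.98,0,1,0,0,0,2.11,2.98,0,1,0,0,0,2.11,2.98,0,1,0,0,0,2.11,2.98,0,1,0,0,0,2.11,2.98,0,1,0,0,0,2.11,2.98,0,1,0,0,0,2.11,2.98,0,1,0,0,0,2.11,2.98,0,1,0,0,0,0,0,0,1,0,0,0,0,0,0,1],
)

```text
time_s: 15.18
tcp_pos: [0.5995, -0.1564, 0.296]
eef_rot: [-180.0, 0.1, 3.3]
contact_force: [-0.6, -0.5, 0.0]
gripper_width: 0.0191
```

```bash
python3 - <<'E'
from h import *
st(); go(T(S,(0,0,.172)),3.4)
E
```

```text
t 15.2 tcp [ 0.5995 -0.1564  0.296 ] rot [-1.8e+02  1.0e-01  3.3e+00] stand [-0.0006 -0.0016  0.296 ] F [-0.6 -0.5  0. ] w 0.0191
turn z -0.1 shift cm [ 0.06 -0.16 12.4 ] goal [ 0.6   -0.155  0.172] j6~ 108.0
```

Emit:
carry_out(
  motion=[0,0,0,0,-0.2,3.2,1,0,0,0,0,0,3.2,1,0,0,0,0,0,3.2,1,0,0,0,0,0,2.7,1,0,0,0,0,0,0,4.5,0,0,0,0,0,0,4.5,0,0,0,0,0,0,4.5,0,0,0,0,0,0,4.5,0,0,0,0,0,0,4.5,0,0,0,0,0,-3.2,4.5,0,0,0,0,0,-3.2,4.5,0,0,0,0,0,-3.2,5,0,0,0,0,0,-3.2,5,0,0,7,0,0,0,8,0,0,7,0,0,0,8,0,0,7,0,0,0,8,0,0,7,0,0,0,8,0,0,7,0,0,0,8,0,0,7,0,0,0,8],
)

```text
time_s: 16.77
tcp_pos: [0.5994, -0.1529, 0.3038]
eef_rot: [-179.9, -0.1, -38.9]
contact_force: [0.5, -0.1, -0.7]
gripper_width: 0.0795
```

```bash
python3 - <<'E'
from h import *
st(); go((.423,.183,.19),-50)
for b in bobbins(snap("top","t9")): print(b)
E
```

```text
t 16.8 tcp [ 0.5994 -0.1529  0.3038] rot [-1.799e+02 -1.000e-01 -3.890e+01] stand [-0.0005  0.0019  0.3038] F [ 0.5 -0.1 -0.7] w 0.0795
turn z 11.1 shift cm [-37.07  -8.08  11.38] goal [0.423 0.183 0.19 ] j6~ 17.0
(array([402., 229.]), np.int32(63), 494, -400, 56, 12, 152)
(array([234., 244.]), np.int32(71), 425, 183, 56, 15, 130)
```

Emit:
carry_out(
  motion=[0,0,5.55,0,0,0,8,0,0,5.55,0,0,0,8,0,0,0,-3.7,-0.8,0,8,0,0,0,-3.7,-0.8,0,8,0,0,0,-3.7,-0.8,0,8,0,0,0,-3.7,-0.8,0,8,0,0,0,-3.7,-0.8,1.5,8,0,0,0,-3.7,-0.8,1.5,8,0,0,0,-3.7,-0.8,1.5,6,0,0,0,-3.7,-0.8,1.5,6,0,0,0,-3.7,-0.8,1.5,6,0,0,0,-3.7,-0.8,1.5,6,0,0,0,0,0,3,6,0,0,0,0,0,0,6,0,0,0,0,0,0,6],
)

```text
time_s: 18.07
tcp_pos: [0.4199, 0.1807, 0.1825]
eef_rot: [179.9, -0.0, -49.4]
contact_force: [0.8, 0.5, 0.8]
gripper_width: 0.0603
```

```bash
python3 - <<'E'
from h import *
st(); w=snap("wrist","w10"); print(proj(w,(.425,.182,.015)))
for b in bobbins(w,z=.012): print("w",b); go((b[2]/1000,b[3]/1000,.004),b[6]-180)
E
```

```text
t 18.1 tcp [0.4199 0.1807 0.1825] rot [179.9  -0.  -49.4] stand [-0.1602  0.3455  0.1825] F [0.8 0.5 0.8] w 0.0603
[284.09459651 192.95407674]
w (array([421., 302.]), np.int32(172), 221, 179, 57, 8, 139)
turn z -8.5 shift cm [-14.98  13.25  17.96] goal [0.221 0.179 0.004] j6~ 10.0
```

```bash
sed -i 's/hsv\[...,2\]>110/hsv[...,2]>45/' h.py; python3 - <<'E'
from h import *
for n in("w4","w8","w10"):
  w=load(n); print(n)
  for b in bobbins(w,z=.012): print("w",b)
w=load("w10")
h=cv2.cvtColor(w["pixels"],cv2.COLOR_RGB2HSV); print(h[185:205:5,270:310:5].reshape(-1,3).tolist())
E
```

```text
w4
w (array([293., 189.]), np.int32(1377), 423, -32, 76, 29, 140)
w (array([230., 254.]), np.int32(1167), 415, 73, 74, 40, 27)
w (array([111., 300.]), np.int32(902), 463, 218, 81, 34, 125)
w (array([467., 300.]), np.int32(898), 185, -98, 81, 34, 153)
w8
w (array([200., 138.]), np.int32(1778), 423, 180, 78, 30, 130)
w (array([293., 196.]), np.int32(1503), 414, 71, 77, 29, 27)
w (array([159., 300.]), np.int32(717), 233, 148, 76, 25, 18)
w (array([419., 300.]), np.int32(727), 372, -116, 77, 25, 38)
w10
w (array([286., 191.]), np.int32(1520), 424, 180, 77, 29, 129)
w (array([162., 300.]), np.int32(700), 447, 367, 75, 24, 121)
w (array([416., 300.]), np.int32(702), 230, 182, 75, 24, 141)
[[18, 23, 143], [16, 22, 148], [13, 177, 117], [14, 183, 117], [13, 179, 118], [13, 178, 112], [16, 23, 146], [18, 22, 141], [17, 25, 145], [18, 22, 142], [13, 177, 117], [14, 182, 118], [13, 179, 118], [13, 181, 100], [15, 21, 147], [18, 21, 143], [15, 25, 143], [18, 22, 139], [13, 178, 116], [13, 181, 117], [13, 177, 117], [13, 180, 98], [18, 22, 141], [15, 24, 147], [15, 25, 142], [18, 23, 147], [13, 177, 118], [13, 182, 116], [13, 182, 200], [13, 177, 98], [15, 23, 136], [16, 23, 142]]
```

Emit:
carry_out(
  motion=[0,0,0,0.25,-0.3,3.8,5,0,0,0,0,0,3.8,5,0,0,0,0,0,3.8,5,0,0,0,0,0,3.7,5,0,0,0,0,0,1.7,5,0,0,0,0,0,0.9,5,0,0,0,0,0,0,1,0,0,0,0,0,0,1,0,0,0,0,0,0,1,0,0,0,0,0,0,1,0,0,0,0,0,0,1,0,0,0,0,0,0,1,0,0,0,0,0,0,1,0,0,0,0,0,0,1,0,0,0,0,0,0,1,0,0,0,0,0,0,1],
)

```text
time_s: 19.45
tcp_pos: [0.4249, 0.1814, 0.0064]
eef_rot: [-179.9, -0.0, -49.6]
contact_force: [-1.8, -1.8, 9.1]
gripper_width: 0.0195
```

```bash
python3 - <<'E'
from h import *
st(); go(T(S,(0.01,0,.30)),3.4)
E
```

```text
t 19.4 tcp [0.4249 0.1814 0.0064] rot [-179.9   -0.   -49.6] stand [-0.1552  0.3458  0.0064] F [-1.8 -1.8  9.1] w 0.0195
turn z -53.0 shift cm [ 16.49  34.6  -29.36] goal [ 0.61  -0.154  0.3  ] j6~ 108.0
```

Emit:
carry_out(
  motion=[0,0,0,0,0,-3.9,1,0,0,0,0,0,-3.9,1,0,0,-6.63,0,0,-2.7,1,0,0,-6.63,0,0,-2.7,1,0,0,-6.63,0,0,-2.7,1,0,0,-6.63,0,0,-2.7,1,0,0,-6.63,0,0,-2.7,1,0,0,-6.63,0,0,-2.7,1,0,0,-6.63,0,0,-2.7,1,0,0,-6.63,0,0,-2.7,1,0,0,0,1.65,3.46,0,1,0,0,0,1.65,3.46,0,1,0,0,0,1.65,3.46,0,1,0,0,0,1.65,3.46,0,1,0,0,0,1.65,3.46,0,1,0,0,0,1.65,3.46,0,1,0,0,0,1.65,3.46,0,1,0,0,0,1.65,3.46,0,1,0,0,0,1.65,3.46,0,1,0,0,0,1.65,3.46,0,1],
)

```text
time_s: 21.12
tcp_pos: [0.61, -0.1565, 0.2996]
eef_rot: [-180.0, -0.0, 3.4]
contact_force: [0.7, 0.7, -0.7]
gripper_width: 0.0196
```

Emit:
carry_out(
  motion=[0,0,0,0,0,0,1,0,0,0,0,0,0,1],
)

```text
time_s: 21.28
tcp_pos: [0.6097, -0.1564, 0.2982]
eef_rot: [-180.0, 0.1, 3.3]
contact_force: [-1.5, -0.4, -1.1]
gripper_width: 0.0193
```

```bash
python3 - <<'E'
from h import *
st(); go(T(S,(0.005,0,.178)),3.4); w=snap("wrist","w11"); cv2.imwrite("pics/w11.png",w["pixels"][:,:,::-1])
E
```

```text
t 21.3 tcp [ 0.6097 -0.1564  0.2982] rot [-1.8e+02  1.0e-01  3.3e+00] stand [ 0.0096 -0.0022  0.2982] F [-1.5 -0.4 -1.1] w 0.0193
turn z -0.1 shift cm [-0.46 -0.22 12.02] goal [ 0.605 -0.155  0.178] j6~ 108.0
```

View pics/w11.png

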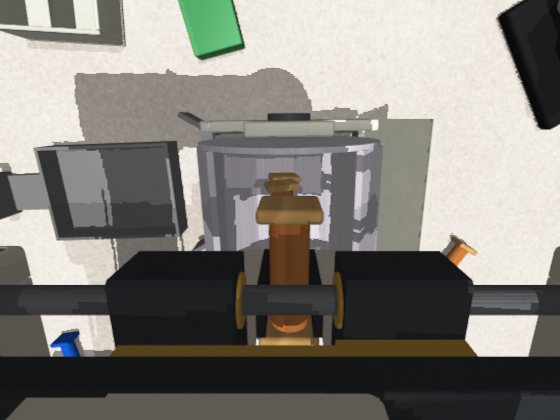

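Emit:
carry_out(
  motion=[0,0,0,-0.45,-0.2,3.2,1,0,0,0,0,0,3.2,1,0,0,0,0,0,3.2,1,0,0,0,0,0,2.2,1,0,0,0,0,0,0,4.5,0,0,0,0,0,0,4.5,0,0,0,0,0,0,4.5,0,0,0,0,0,0,4.5,0,0,0,0,0,0,4.5,0,0,0,0,0,-3.2,4.5,0,0,0,0,0,-3.2,4.5,0,0,0,0,0,-3.2,5,0,0,0,0,0,-3.2,5,0,0,6.3,0,0,0,8,0,0,6.3,0,0,0,8,0,0,6.3,0,0,0,8,0,0,6.3,0,0,0,8,0,0,6.3,0,0,0,8,0,0,0,0,0,0,8],
)

```text
time_s: 22.92
tcp_pos: [0.6052, -0.1531, 0.3105]
eef_rot: [-179.9, -0.1, -28.4]
contact_force: [-1.0, -0.2, -0.2]
gripper_width: 0.0791
```

```bash
python3 - <<'E'
from h import *
st(); t=snap("top","t12")
for b in bobbins(t): print(b)
hsv=cv2.cvtColor(t["pixels"],cv2.COLOR_RGB2HSV)
w=snap("wrist","w12")
for b in bobbins(w): print(b)
c=load("top0"); print("mush",atz(c,(405.5,268),.09)); d=load("w1"); print("mush",atz(d,(120,97),.1))
go((.494,-.401,.19),-28)
E
```

```text
t 22.9 tcp [ 0.6052 -0.1531  0.3105] rot [-1.799e+02 -1.000e-01 -2.840e+01] stand [0.0053 0.0014 0.3105] F [-1.  -0.2 -0.2] w 0.0791
(array([338., 187.]), np.int32(248), 644, -173, 98, 50, 180)
(array([392., 236.]), np.int32(84), 470, -365, 58, 18, 151)
(array([468., 190.]), np.int32(903), 464, -368, 74, 42, 152)
(array([125., 300.]), np.int32(858), 547, 167, 106, 41, 139)
(array([453., 300.]), np.int32(862), 308, -284, 106, 42, 165)
mush [ 0.35168185 -0.38435642  0.09      ]
mush [ 0.35297624 -0.38406318  0.1       ]
turn z 0.1 shift cm [ 1.82 27.12 12.02] goal [ 0.494 -0.401  0.19 ] j6~ 101.0
```

The fourth bobbin has been knocked to about (0.470, -0.365). Gripped square-on, the gripper body would hit the chute there, so I'll take it at yaw of about -2° for clearance.

```bash
python3 - <<'E'
from h import *
go((.466,-.363,.19),-2)
E
```

```text
turn z -25.9 shift cm [-13.18  21.47  12.02] goal [ 0.466 -0.363  0.19 ] j6~ 126.0
```

Emit:
carry_out(
  motion=[0,0,-6.5,0,0,0,8.7,0,0,-6.5,0,0,0,8.7,0,0,-6.5,0,0,0,8.7,0,0,-6.5,0,0,0,8.7,0,0,0,-1.88,3.07,0,8.7,0,0,0,-1.88,3.07,0,8.7,0,0,0,-1.88,3.07,0,8.7,0,0,0,-1.88,3.07,0,8.7,0,0,0,-1.88,3.07,0,8.7,0,0,0,-1.88,3.07,0,8.7,0,0,0,-1.88,3.07,0,8.7,0,0,0,0,0,3.8,8.7,0,0,0,0,0,3.8,8.7,0,0,0,0,0,3.8,8.7,0,0,0,0,0,0,8.7,0,0,0,0,0,0,8.7],
)

```text
time_s: 24.35
tcp_pos: [0.465, -0.3629, 0.1947]
eef_rot: [-180.0, 0.2, -1.9]
contact_force: [0.2, -0.9, 1.9]
gripper_width: 0.0873
```

```bash
python3 - <<'E'
from h import *
st(); w=snap("wrist","w13"); cv2.imwrite("pics/w13.png",w["pixels"][:,:,::-1]); print(proj(w,(.470,-.365,.015)))
for b in bobbins(w): print(b)
E
```

```text
t 24.4 tcp [ 0.465  -0.3629  0.1947] rot [-180.     0.2   -1.9] stand [-0.1469 -0.1999  0.1947] F [ 0.2 -0.9  1.9] w 0.0873
[290.34998383 186.94272166]
(array([292., 191.]), np.int32(1426), 464, -367, 76, 30, 152)
(array([111., 300.]), np.int32(900), 340, -152, 80, 33, 164)
(array([467., 300.]), np.int32(897), 326, -566, 79, 33, 12)
```

View pics/w13.png

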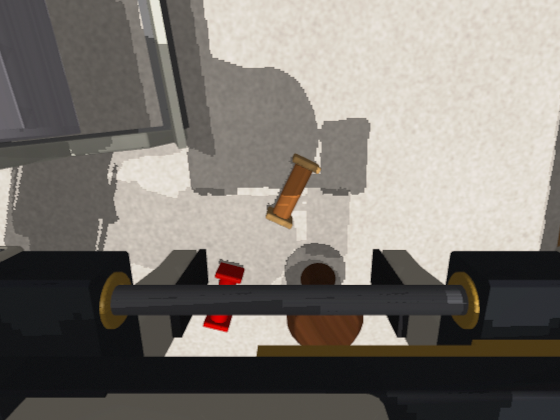

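Emit:
carry_out(
  motion=[0,0,2,-0.1,0.3,3.8,7.5,0,0,0,0,0,3.8,7.5,0,0,0,0,0,3.8,7.5,0,0,0,0,0,3.6,7.5,0,0,0,0,0,2.6,7.5,0,0,0,0,0,1.2,7.5,0,0,0,0,0,0,1,0,0,0,0,0,0,1,0,0,0,0,0,0,1,0,0,0,0,0,0,1,0,0,0,0,0,0,1,0,0,0,0,0,0,1,0,0,0,0,0,0,1,0,0,0,0,0,0,1,0,0,0,0,0,0,1,0,0,0,0,0,0,1,0,0,0,0,0,0,1,0,0,0,0,0,0,1,0,0,0,0,0,0,1,0,0,0,0,0,0,1],
  grip_force=30,
)

```text
time_s: 26.07
tcp_pos: [0.4648, -0.366, 0.0074]
eef_rot: [180.0, -0.0, -4.1]
contact_force: [-0.6, 1.7, 3.0]
gripper_width: 0.0196
```

```bash
python3 - <<'E'
from h import *
st(); go(T(S,(0,0,.30)),3.4)
w=snap("wrist","w14")
for b in bobbins(w): print(b)
E
```

```text
t 26.1 tcp [ 0.4648 -0.366   0.0074] rot [180.   -0.   -4.1] stand [-0.1473 -0.2029  0.0074] F [-0.6  1.7  3. ] w 0.0196
turn z -7.5 shift cm [ 14.75 -20.28 -29.26] goal [ 0.6   -0.155  0.3  ] j6~ 108.0
```

Emit:
carry_out(
  motion=[0,0,0,0,0,-3.66,1,0,0,0,0,0,-3.66,1,0,0,0,0,0,-3.66,1,0,0,0,0,0,-3.66,1,0,0,0,0,0,-3.66,1,0,0,0,0,0,-3.66,1,0,0,-3.75,0,0,-3.66,1,0,0,-3.75,0,0,-3.66,1,0,0,0,2.11,-2.9,0,1,0,0,0,2.11,-2.9,0,1,0,0,0,2.11,-2.9,0,1,0,0,0,2.11,-2.9,0,1,0,0,0,2.11,-2.9,0,1,0,0,0,2.11,-2.9,0,1,0,0,0,2.11,-2.9,0,1,0,0,0,0,0,0,1,0,0,0,0,0,0,1],
)

```text
time_s: 27.53
tcp_pos: [0.6006, -0.1525, 0.2988]
eef_rot: [-180.0, 0.1, 3.6]
contact_force: [-0.6, 0.2, -0.3]
gripper_width: 0.0193
```

```bash
python3 - <<'E'
from h import *
st(); go(T(S,(0,0,.180)),3.4)
E
```

```text
t 27.5 tcp [ 0.6006 -0.1525  0.2988] rot [-1.8e+02  1.0e-01  3.6e+00] stand [0.0008 0.0022 0.2988] F [-0.6  0.2 -0.3] w 0.0193
turn z 0.2 shift cm [-0.08  0.22 11.88] goal [ 0.6   -0.155  0.18 ] j6~ 108.0
```

Emit:
carry_out(
  motion=[0,0,0,0,0.2,3.2,1,0,0,0,0,0,3.2,1,0,0,0,0,0,3.2,1,0,0,0,0,0,2.1,1,0,0,0,0,0,0,4.5,0,0,0,0,0,0,4.5,0,0,0,0,0,0,4.5,0,0,0,0,0,0,4.5,0,0,0,0,0,0,4.5,0,0,0,0,0,-3.2,4.5,0,0,0,0,0,-3.2,4.5,0,0,0,0,0,-3.2,4.5,0,0,0,0,0,-3.2,4.5,0,0,0,0,-4,0,4.5,0,0,0,0,-4,0,4.5,0,0,0,0,-4,0,4.5,0,0,0,0,-4,0,4.5,0,0,0,0,-4,0,4.5,0,0,0,0,-4,0,4.5,0,0,0,0,0,0,4.5],
)

```text
time_s: 29.2
tcp_pos: [0.5856, 0.0888, 0.3122]
eef_rot: [-179.9, -0.1, 3.7]
contact_force: [0.1, -0.7, -0.6]
gripper_width: 0.0451
```

```bash
python3 - <<'E'
from h import *
st(); t=snap("top","t15"); s=snap("side","s15"); w=snap("wrist","w15")
for b in bobbins(t): print(b)
a=cv2.resize(t["pixels"][150:260,210:400,::-1],(380,220)); a=cv2.resize(t["pixels"][140:260,205:405,::-1],(600,360),interpolation=cv2.INTER_CUBIC)
b=cv2.resize(w["pixels"][:,:,::-1],(320,240)); b2=cv2.resize(s["pixels"][110:290,200:440,::-1],(320,240))
cv2.imwrite("pics/m15.png",np.vstack([np.hstack([b,b2]),np.pad(a,((0,0),(0,40),(0,0)))]))
E
```

```text
t 29.2 tcp [0.5856 0.0888 0.3122] rot [-1.799e+02 -1.000e-01  3.700e+00] stand [-2.000e-04  2.440e-01  3.122e-01] F [ 0.1 -0.7 -0.6] w 0.0451
```

View pics/m15.png

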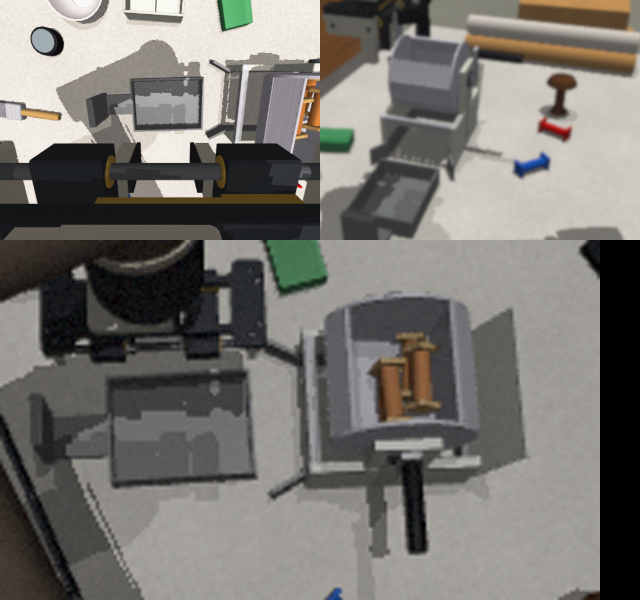

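```bash
python3 - <<'E'
from h import *
go((.5548,.2367,.19),-84.8)
E
```

```text
turn z 88.3 shift cm [-15.52   1.7   12.2 ] goal [0.555 0.237 0.19 ] j6~ -18.0
```

Emit:
carry_out(
  motion=[0,0,6.8,0,0,0,8.7,0,0,6.8,0,0,0,8.7,0,0,6.8,0,0,0,8.7,0,0,6.8,0,0,0,8.7,0,0,6.8,0,0,0,8.7,0,0,6.8,0,0,0,8.7,0,0,6.8,0,0,0,8.7,0,0,6.8,0,0,0,8.7,0,0,6.8,0,0,0,8.7,0,0,6.8,0,0,0,8.7,0,0,6.8,0,0,0,8.7,0,0,6.8,0,0,0,8.7,0,0,6.7,0,0,0,8.7,0,0,0,-3.1,0.34,2.4,8.7,0,0,0,-3.1,0.34,2.4,8.7,0,0,0,-3.1,0.34,2.4,8.7,0,0,0,-3.1,0.34,2.4,8.7,0,0,0,-3.1,0.34,2.4,8.7,0,0,0,0,0,0,8.7,0,0,0,0,0,0,8.7],
)

```text
time_s: 31.02
tcp_pos: [0.5545, 0.2356, 0.1899]
eef_rot: [179.9, -0.1, -84.8]
contact_force: [-0.1, -0.6, 1.1]
gripper_width: 0.087
```

```bash
python3 - <<'E'
from h import *
st(); w=snap("wrist","w16"); im=w["pixels"][:,:,::-1].copy()
q=(.5691,.0793,.0905)
for X in [(.03,.151,.1),(-.03,.151,.1),(.03,.165,.1),(-.03,.165,.1),(.063,.085,.038),(-.063,.085,.038),(.063,-.085,.038),(-.063,-.085,.038)]:
    u=proj(w,T(q,X)); cv2.circle(im,tuple(int(v) for v in u),3,(0,0,255),-1)
for X in[(-.068,.095,.04),(.068,.095,.04),(-.084,.095,.1),(.084,.095,.1),(-.09,.136,0.04),(.09,.136,0.04)]:
    u=proj(w,T(S,X)); cv2.circle(im,tuple(int(v) for v in u),3,(0,200,0),-1)
cv2.imwrite("pics/w16.png",im)
E
```

```text
t 31.0 tcp [0.5545 0.2356 0.1899] rot [ 1.799e+02 -1.000e-01 -8.480e+01] stand [-0.0226  0.3924  0.1899] F [-0.1 -0.6  1.1] w 0.087
```

View pics/w16.png

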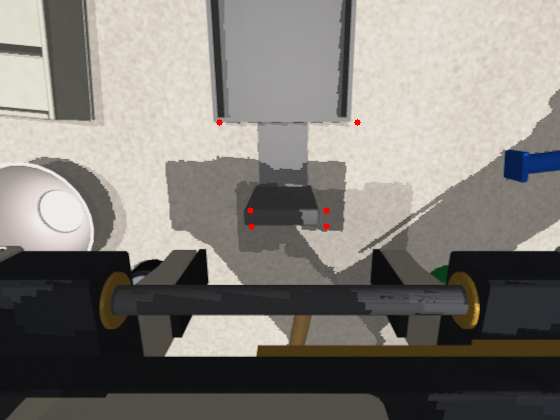

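Emit:
carry_out(
  motion=[0,0,0,0,-0.5,3,8.7,0,0,0,0,0,3,8.7,0,0,0,0,0,3,8.7,0,0,0,0,0,2,8.7,0,0,0,0,0,1.4,8.7,0,0,0,0,0,0,5.5,0,0,0,0,0,0,5.5,0,0,0,0,0,0,5.5,0,0,0,0,0,0,5.5,0,0,0,0,0,0,5.5,0,0,0,0,0,0,5.5,0,0,0,0,0,0,5.5],
  grip_force=30,
)

```text
time_s: 32.07
tcp_pos: [0.5608, 0.237, 0.0684]
eef_rot: [-179.9, 0.1, -84.8]
contact_force: [-0.2, 0.8, 6.3]
gripper_width: 0.0596
```

```bash
python3 - <<'E'
from h import *
st(); w=snap("wrist","w17"); t=snap("top","t17")
x=w["pixels"]
crop(t,205,150,415,270,3.8,"t17"); 
# tray side edges in wrist rows 10..110: strongest gradients
g=cv2.cvtColor(x,cv2.COLOR_RGB2GRAY).astype(float)
for v in (10,30,50,70,90):
    d=np.abs(np.diff(cv2.GaussianBlur(g,(5,5),0)[v,120:460])); i=np.argsort(d)[::-1][:12]+120; print(v,sorted(i.tolist()))
E
```

```text
t 32.1 tcp [0.5608 0.237  0.0684] rot [-1.799e+02  1.000e-01 -8.480e+01] stand [-0.0162  0.3934  0.0684] F [-0.2  0.8  6.3] w 0.0596
10 [165, 172, 173, 174, 190, 191, 381, 403, 404, 405, 411, 412]
30 [167, 174, 175, 176, 192, 377, 378, 401, 402, 403, 409, 410]
50 [169, 176, 177, 193, 194, 377, 378, 399, 400, 401, 407, 408]
70 [171, 177, 178, 179, 195, 374, 375, 398, 399, 400, 406, 407]
90 [173, 179, 180, 181, 196, 197, 374, 375, 396, 397, 398, 404]
```

Emit:
carry_out(
  motion=[0,0,1.84,0,0,0,5.5,0,0,0,0,-0.54,0,5.5,0,0,0,0,-0.54,0,5.5,0,0,0,0,-0.54,0,5.5,0,0,0,1,0,0,5.5,0,0,0,2,0,0,5.5,0,0,0,2,0,0,5.5,0,0,0,2,0,0,5.5,0,0,0,2,0,0,5.5,0,0,0,2,0,0,5.5,0,0,0,2,0,0,5.5,0,0,0,2,0,0,5.5,0,0,0,0,0,0,5.5],
)

```text
time_s: 33.25
tcp_pos: [0.5852, 0.0855, 0.0678]
eef_rot: [-179.9, 0.0, -86.8]
contact_force: [1.1, -2.5, 0.7]
gripper_width: 0.0599
```

```bash
python3 - <<'E'
from h import *
st(); w=snap("wrist","w18"); x=w["pixels"]; cv2.imwrite("pics/w18.png",x[:,:,::-1])
E
```

```text
t 33.2 tcp [0.5852 0.0855 0.0678] rot [-179.9    0.   -86.8] stand [-0.0008  0.2407  0.0678] F [ 1.1 -2.5  0.7] w 0.0599
```

View pics/w18.png

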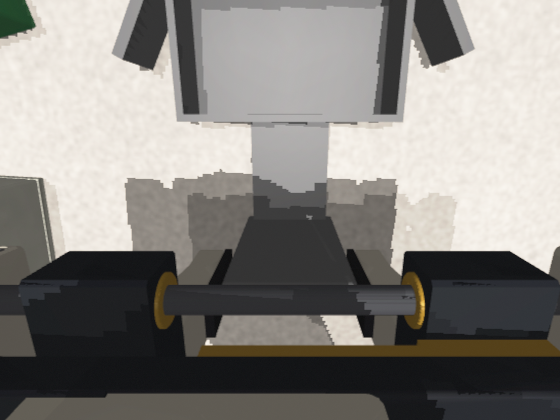

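Emit:
carry_out(
  motion=[0,0,0,2,0,0,5.5,0,0,0,2,0,0,5.5,0,0,0,2,0,0,5.5,0,0,0,1.4,0,0,5.5,0,0,0,0.4,0,0,5.5,0,0,0,0.2,0,0,5.5,0,0,0,0,0,0,5.5,0,0,0,0,0,0,5.5],
)

```text
time_s: 33.97
tcp_pos: [0.5904, 0.0087, 0.0679]
eef_rot: [-179.9, 0.0, -86.7]
contact_force: [1.0, 2.3, 5.8]
gripper_width: 0.0595
```

```bash
python3 - <<'E'
from h import *
st()
E
```

```text
t 34.0 tcp [0.5904 0.0087 0.0679] rot [-179.9    0.   -86.7] stand [-0.      0.1637  0.0679] F [1.  2.3 5.8] w 0.0595
```

Emit:
carry_out(
  motion=[0,0,0,0.2,0,0,5.5,0,0,0,0.2,0,0,5.5,0,0,0,0,0,0,5.5,0,0,0,0,0,0,5.5],
)

```text
time_s: 34.3
tcp_pos: [0.5907, 0.0053, 0.068]
eef_rot: [-179.9, 0.1, -86.6]
contact_force: [0.0, 5.1, 7.2]
gripper_width: 0.0598
```

Emit:
carry_out(
  motion=[0,0,0,0.2,0,0,5.5,0,0,0,0.1,0,0,5.5,0,0,0,0,0,0,5.5,0,0,0,0,0,0,5.5],
)

```text
time_s: 34.63
tcp_pos: [0.5909, 0.0024, 0.068]
eef_rot: [-179.9, 0.1, -86.6]
contact_force: [-0.5, 5.4, 7.9]
gripper_width: 0.0597
```

Emit:
carry_out(
  motion=[0,0,0,0.2,0,0,5.5,0,0,0,0,0,0,5.5,0,0,0,0,0,0,5.5],
)

```text
time_s: 34.88
tcp_pos: [0.591, 0.0004, 0.0681]
eef_rot: [-179.9, 0.1, -86.6]
contact_force: [0.2, 5.3, 7.3]
gripper_width: 0.0595
```

Emit:
carry_out(
  motion=[0,0,0,0.2,0,0,5.5,0,0,0,0,0,0,5.5,0,0,0,0,0,0,5.5],
)

```text
time_s: 35.13
tcp_pos: [0.591, 0.0003, 0.0681]
eef_rot: [-179.8, 0.2, -86.6]
contact_force: [-3.3, 15.2, 10.1]
gripper_width: 0.0597
```

Emit:
carry_out(
  motion=[0,0,0,0.2,0,0,5.5,0,0,0,0,0,0,5.5,0,0,0,0,0,0,5.5],
)

```text
time_s: 35.38
tcp_pos: [0.5911, 0.0001, 0.0682]
eef_rot: [-179.8, 0.3, -86.6]
contact_force: [-6.3, 25.7, 11.0]
gripper_width: 0.0595
```

Emit:
carry_out(
  motion=[0,0,0,-0.35,0,0,5.5,0,0,0,0,0,0,8.7,0,0,0,0,0,0,8.7,0,0,0,0,0,0,8.7,0,0,0,0,0,0,8.7,0,0,0,0,0,0,8.7,0,0,0,0,0,-2,8.7,0,0,0,0,0,-4,8.7,0,0,0,0,0,-4,8.7,0,0,0,0,0,-4,8.7,0,0,0,0,0,-4,8.7,0,0,0,0,0,-4,8.7,0,0,0,0,0,-2,8.7,0,0,0,0,0,0,8.7],
)

```text
time_s: 36.55
tcp_pos: [0.592, -0.0022, 0.3133]
eef_rot: [-179.5, 0.0, -86.7]
contact_force: [0.8, 0.2, 0.0]
gripper_width: 0.0871
```

```bash
python3 - <<'E'
from h import *
st(); go(T(S,(-.163,.0,.30)),3.4); t=snap("top","t19")
for b in bobbins(t): print(b)
# tray end wall position check: dark/tab in top picture
crop(t,240,150,400,270,5,"t19")
im=t["pixels"][:,:,::-1].copy()
for p in [(.03,.165,.1),(-.03,.165,.1),(.063,.085,.038),(-.063,.085,.038)]:print(proj(t,T(S,p)).round(1))
E
```

```text
t 36.5 tcp [ 0.592  -0.0022  0.3133] rot [-179.5    0.   -86.7] stand [0.0009 0.1528 0.3133] F [0.8 0.2 0. ] w 0.0871
turn z -90.1 shift cm [-16.4   15.27   1.33] goal [ 0.437 -0.164  0.3  ] j6~ 114.0
(array([508., 186.]), np.int32(141), 661, -785, 96, 25, 4)
[285.4 184.1]
[286.  201.4]
[307.6 179.3]
[309.2 214.2]
```

Emit:
carry_out(
  motion=[0,0,6.9,0,0,0,8.7,0,0,6.9,0,0,0,8.7,0,0,6.9,0,0,0,8.7,0,0,6.9,0,0,0,8.7,0,0,6.9,0,0,0,8.7,0,0,6.9,0,0,0,8.7,0,0,6.9,0,0,0,8.7,0,0,6.9,0,0,0,8.7,0,0,6.9,0,0,0,8.7,0,0,6.9,0,0,0,8.7,0,0,6.9,0,0,0,8.7,0,0,6.9,0,0,0,8.7,0,0,7.1,0,0,0,8.7,0,0,0,2.73,-2.54,0,8.7,0,0,0,2.73,-2.54,0,8.7,0,0,0,2.73,-2.54,0,8.7,0,0,0,2.73,-2.54,0,8.7,0,0,0,2.73,-2.54,0,8.7,0,0,0,2.73,-2.54,0,8.7],
)

```text
time_s: 38.18
tcp_pos: [0.4332, -0.1646, 0.3058]
eef_rot: [180.0, -0.1, -176.6]
contact_force: [0.6, -1.6, 0.5]
gripper_width: 0.087
```

```bash
python3 - <<'E'
from h import *
st(); go(T(S,(-.163,.0,.211)),-176.6); w=snap("wrist","w20")
g=cv2.cvtColor(w["pixels"],cv2.COLOR_RGB2GRAY)
for v in (190,205,220,235,250):
    i=np.where(g[v,230:340]<45)[0]+230; print(v,i.min() if len(i) else None,i.max() if len(i) else None)
print(proj(w,T(S,(-.19,0,.23))),proj(w,T(S,(-.15,0,.23))))
E
```

```text
t 38.2 tcp [ 0.4332 -0.1646  0.3058] rot [ 1.800e+02 -1.000e-01 -1.766e+02] stand [-0.1671 -0.      0.3058] F [ 0.6 -1.6  0.5] w 0.087
turn z -0.0 shift cm [-0.41  0.    9.48] goal [ 0.437 -0.164  0.211] j6~ -66.0
190 276 301
205 276 301
220 277 301
235 277 301
250 277 301
[289.70878893 191.94872339] [289.6187855 242.9143538]
```

Emit:
carry_out(
  motion=[0,0,0,-0.3,0,3,8.7,0,0,0,0,0,3,5,0,0,0,0,0,2.5,4,0,0,0,0,0,1.1,1,0,0,0,0,0,0,1,0,0,0,0,0,0,1,0,0,0,0,0,0,1,0,0,0,0,0,0,1,0,0,0,0,0,0,1,0,0,0,0,0,0,1,0,0,0,0,0,0,1,0,0,0,0,0,0,1,0,0,0,0,0,0,1,0,0,0,0,0,0,1,0,0,0,0,0,0,1],
  grip_force=25,
)

```text
time_s: 39.48
tcp_pos: [0.4385, -0.1635, 0.2113]
eef_rot: [-180.0, 0.0, -176.6]
contact_force: [-1.3, -0.6, 2.2]
gripper_width: 0.0192
```

```bash
python3 - <<'E'
from h import *
st(); t=snap("top","t21")
for b in bobbins(t): print(b)
cv2.imwrite("pics/t21.png",cv2.resize(t["pixels"][140:260,250:410,::-1],(800,600),interpolation=cv2.INTER_CUBIC))
E
```

```text
t 39.5 tcp [ 0.4385 -0.1635  0.2113] rot [-180.     0.  -176.6] stand [-0.1617  0.0007  0.2113] F [-1.3 -0.6  2.2] w 0.0192
(array([341., 179.]), np.int32(103), 674, -182, 62, 38, 92)
(array([408., 268.]), np.int32(264), 360, -415, 61, 60, 45)
```

Emit:
carry_out(
  motion=[0,0,0,0,-0.94,0.07,1,0,0,0,0,-0.92,0.22,1,0,0,0,0,-0.87,0.36,1,0,0,0,0,-0.8,0.49,1,0,0,0,0,-0.72,0.61,1,0,0,0,0,-0.61,0.72,1,0,0,0,0,-0.49,0.8,1,0,0,0,0,-0.36,0.87,1,0,0,0,0,-0.22,0.91,1,0,0,0,0,-0.07,0.94,1,0,0,0,0,0,0,1],
)

```text
time_s: 40.45
tcp_pos: [0.4429, -0.2276, 0.1517]
eef_rot: [-179.6, 0.1, -176.6]
contact_force: [1.9, -27.2, -1.7]
gripper_width: 0.0193
```

```bash
python3 - <<'E'
from h import *
st()
E
```

```text
t 40.5 tcp [ 0.4429 -0.2276  0.1517] rot [-1.796e+02  1.000e-01 -1.766e+02] stand [-0.1611 -0.0635  0.1517] F [  1.9 -27.2  -1.7] w 0.0193
```

Emit:
carry_out(
  motion=[0,0,0,0,-0.4,0,1,0,0,0,0,0.07,0.94,1,0,0,0,0,0.22,0.92,1,0,0,0,0,0.36,0.87,1,0,0,0,0,0.49,0.8,1,0,0,0,0,0.61,0.72,1,0,0,0,0,0.71,0.61,1,0,0,0,0,0.8,0.49,1,0,0,0,0,0.87,0.36,1,0,0,0,0,0.91,0.22,1,0,0,0,0,0.94,0.08,1,0,0,0,0,0,0,1,0,0,0,0,0,0,1,0,0,0,0,0,0,1],
)

```text
time_s: 41.62
tcp_pos: [0.4387, -0.1664, 0.0914]
eef_rot: [179.9, 0.0, -176.6]
contact_force: [-2.4, 3.6, 8.4]
gripper_width: 0.0195
```

```bash
sed -i 's/^S=.*/S=[.6002,-.1581,.0585]/' h.py; python3 - <<'E'
from h import *
st(); s=snap("side","s22"); t=snap("top","t22")
for b in bobbins(t): print(b)
a=cv2.resize(s["pixels"][120:280,190:390,::-1],(800,600),interpolation=cv2.INTER_CUBIC); cv2.imwrite("pics/s22.png",a)
E
```

```text
t 41.6 tcp [ 0.4387 -0.1664  0.0914] rot [ 179.9    0.  -176.6] stand [-0.1617  0.0011  0.0914] F [-2.4  3.6  8.4] w 0.0195
(array([408., 268.]), np.int32(267), 360, -415, 61, 60, 45)
```

Emit:
carry_out(
  motion=[0,0,0,0,0.8,-0.05,1,0,0,0,0,0.7,-0.15,1,0,0,0,0,-0.8,0.15,1,0,0,0,0,-0.9,0.05,1,0,0,0,0,-1,-0.1,1,0,0,0,0,-0.9,-0.25,1,0,0,0,0,1,0.25,1,0,0,0,0,1,0.1,1,0,0,0,0,0.8,-0.05,1,0,0,0,0,0.7,-0.15,1,0,0,0,0,-0.8,0.15,1,0,0,0,0,-0.7,0.05,1,0,0,0,0,0,0,1,0,0,0,0,0,0,1,0,0,0,0,0,0,1,0,0,0,0,0,0,1],
)

```text
time_s: 43.05
tcp_pos: [0.4388, -0.1685, 0.0914]
eef_rot: [-180.0, 0.0, -176.6]
contact_force: [-1.6, -3.7, 6.6]
gripper_width: 0.0193
```

```bash
python3 - <<'E'
from h import *
st(); s=snap("side","s23")
for n in("s22","s23"):
    s=load(n); hsv=cv2.cvtColor(s["pixels"],cv2.COLOR_RGB2HSV)
    m=((hsv[...,0]>=5)&(hsv[...,0]<=20)&(hsv[...,1]>120)&(hsv[...,2]>30)).astype(np.uint8)[120:300,180:400]
    k,l,st_,ce=cv2.connectedComponentsWithStats(m)
    print([(ce[i].round()+[180,120],st_[i,4]) for i in range(1,k) if st_[i,4]>8])
print([proj(s,T(S,X)).round() for X in[(-.063,.085,.038),(.063,.085,.038),(.063,-.085,.0),(0,0,.1)]])
E
```

```text
t 43.0 tcp [ 0.4388 -0.1685  0.0914] rot [-180.     0.  -176.6] stand [-0.1617 -0.0009  0.0914] F [-1.6 -3.7  6.6] w 0.0193
[(array([206., 142.]), np.int32(2691)), (array([382., 123.]), np.int32(235)), (array([318., 142.]), np.int32(144)), (array([379., 150.]), np.int32(508)), (array([381., 171.]), np.int32(148)), (array([379., 190.]), np.int32(44)), (array([287., 197.]), np.int32(56)), (array([280., 211.]), np.int32(130))]
[(array([206., 142.]), np.int32(2688)), (array([382., 123.]), np.int32(232)), (array([318., 142.]), np.int32(143)), (array([379., 150.]), np.int32(502)), (array([381., 172.]), np.int32(155)), (array([379., 192.]), np.int32(32)), (array([287., 197.]), np.int32(55)), (array([280., 211.]), np.int32(132))]
[array([294., 222.]), array([253., 214.]), array([274., 198.]), array([283., 186.])]
```

Emit:
carry_out(
  motion=[0,0,0,0,0,0,8.7,0,0,0,0,0,0,8.7,0,0,0,0,0,0,8.7,0,0,0,0,0,-2,8.7,0,0,0,0,0,-4,8.7,0,0,0,0,0,-4,8.7,0,0,0,0,0,-4,8.7,0,0,0,0,0,-4,8.7,0,0,0,0,0,-3.2,8.7,0,0,0,-2.73,2.66,0,8.7,0,0,0,-2.73,2.66,0,8.7,0,0,0,-2.73,2.66,0,8.7,0,0,0,-2.73,2.66,0,8.7,0,0,0,-2.73,2.66,0,8.7,0,0,0,-2.73,2.66,0,8.7,0,0,-7,0,0,0,8.7,0,0,-7,0,0,0,8.7,0,0,-7,0,0,0,8.7,0,0,-7,0,0,0,8.7,0,0,-7,0,0,0,8.7],
)

```text
time_s: 44.77
tcp_pos: [0.5925, 0.0011, 0.3022]
eef_rot: [179.9, -0.1, -141.2]
contact_force: [-0.8, 0.0, -0.1]
gripper_width: 0.087
```

Emit:
carry_out(
  motion=[0,0,-7,0,0,0,8.7,0,0,-7,0,0,0,8.7,0,0,-7,0,0,0,8.7,0,0,-7,0,0,0,8.7,0,0,-7,0,0,0,8.7,0,0,-7,0,0,0,8.7,0,0,-7,0,0,0,8.7,0,0,-6,0,0,0,8.7,0,0,0,0,0,0,8.7,0,0,0,0,0,0,8.7],
)

```text
time_s: 45.6
tcp_pos: [0.5925, 0.0008, 0.3026]
eef_rot: [179.9, 0.0, -86.8]
contact_force: [0.4, -0.2, 0.0]
gripper_width: 0.087
```

```bash
python3 - <<'E'
from h import *
st(); go((.5911,.0004,.068),-86.65)
E
```

```text
t 45.6 tcp [0.5925 0.0008 0.3026] rot [179.9   0.  -86.8] stand [0.0016 0.159  0.3026] F [ 0.4 -0.2  0. ] w 0.087
turn z -0.1 shift cm [ 0.03  0.14 23.46] goal [0.591 0.    0.068] j6~ 3.0
```

Emit:
carry_out(
  motion=[0,0,0,0,0.14,3.8,8.7,0,0,0,0,0,3.8,8.7,0,0,0,0,0,3.8,8.7,0,0,0,0,0,3.8,8.7,0,0,0,0,0,3.8,8.7,0,0,0,0,0,3,8.7,0,0,0,0,0,1.4,8.7,0,0,0,0,0,0,5.5,0,0,0,0,0,0,5.5,0,0,0,0,0,0,5.5,0,0,0,0,0,0,5.5,0,0,0,0,0,0,5.5,0,0,0,0,0,0,5.5,0,0,0,0,0,0,5.5,0,0,0,0,0,0,5.5],
  grip_force=30,
)

```text
time_s: 46.85
tcp_pos: [0.592, 0.0007, 0.0706]
eef_rot: [-179.9, 0.0, -86.6]
contact_force: [-1.8, 1.6, 8.1]
gripper_width: 0.0594
```

```bash
python3 - <<'E'
from h import *
st()
E
```

```text
t 46.9 tcp [0.592  0.0007 0.0706] rot [-179.9    0.   -86.6] stand [0.0011 0.159  0.0706] F [-1.8  1.6  8.1] w 0.0594
```

Emit:
carry_out(
  motion=[0,0,0,-0.5,0,0,5.5,0,0,0,-1,0,0,5.5,0,0,0,-1.8,0,0,5.5,0,0,0,-1.8,0,0,5.5,0,0,0,-1.8,0,0,5.5,0,0,0,-1.8,0,0,5.5,0,0,0,-1.8,0,0,5.5,0,0,0,-1.8,0,0,5.5,0,0,0,-1.8,0,0,5.5,0,0,0,-1.8,0,0,5.5,0,0,0,-1.8,0,0,5.5,0,0,0,-1.8,0,0,5.5,0,0,0,-1.8,0,0,5.5,0,0,0,-1.8,0,0,5.5,0,0,0,-1.2,0,0,5.5,0,0,0,-0.6,0,0,5.5,0,0,0,0,0,0,5.5,0,0,0,0,0,0,5.5],
)

```text
time_s: 48.35
tcp_pos: [0.5768, 0.2504, 0.0699]
eef_rot: [-179.9, 0.1, -86.5]
contact_force: [-3.0, 0.2, 9.1]
gripper_width: 0.0593
```

```bash
python3 - <<'E'
from h import *
st(); w=snap("wrist","w25"); x=w["pixels"]; cv2.imwrite("pics/w25.png",x[:,:,::-1]); t=snap("top","t25")
for b in bobbins(t): print(b)
for b in bobbins(w,z=.02): print("w",b)
hsv=cv2.cvtColor(x,cv2.COLOR_RGB2HSV)
m=((hsv[...,0]>=5)&(hsv[...,0]<=20)&(hsv[...,1]>120)&(hsv[...,2]>30)).astype(np.uint8)
k,l,s_,ce=cv2.connectedComponentsWithStats(m); print([(ce[i].round(),s_[i,4]) for i in range(1,k) if s_[i,4]>40])
E
```

```text
t 48.4 tcp [0.5768 0.2504 0.0699] rot [-1.799e+02  1.000e-01 -8.650e+01] stand [0.0005 0.4092 0.0699] F [-3.   0.2  9.1] w 0.0593
w (array([280.,  25.]), np.int32(3872), 598, 118, 71, 34, 153)
[(array([280.,  25.]), np.int32(3868)), (array([371.,   9.]), np.int32(524)), (array([163., 300.]), np.int32(634)), (array([415., 300.]), np.int32(627)), (array([396., 350.]), np.int32(4753))]
```

Emit:
carry_out(
  motion=[0,0,0,0,0,0,8.7,0,0,0,0,0,0,8.7,0,0,0,0,0,0,8.7,0,0,0,0,0,0,8.7,0,0,0,0,0,0,8.7,0,0,0,0,0,-2,8.7,0,0,0,0,0,-4,8.7,0,0,0,0,0,-4,8.7,0,0,0,0,0,-4,8.7,0,0,0,0,0,-4,8.7,0,0,0,0,0,-4,8.7,0,0,0,0,0,-1.4,8.7,0,0,0,0,0,0,8.7,0,0,0,0,0,0,8.7],
)

```text
time_s: 49.62
tcp_pos: [0.5768, 0.2492, 0.3043]
eef_rot: [-179.9, 0.1, -86.6]
contact_force: [0.1, -0.3, -1.0]
gripper_width: 0.0874
```

```bash
python3 - <<'E'
from h import *
st(); w=snap("wrist","w26"); t=snap("top","t26"); s=snap("side","s26")
b=cv2.resize(w["pixels"][0:250,130:450,::-1],(400,312)); b2=cv2.resize(s["pixels"][120:320,190:420,::-1],(400,312),interpolation=cv2.INTER_CUBIC)
a=cv2.resize(t["pixels"][150:260,205:405,::-1],(510,280),interpolation=cv2.INTER_CUBIC)
cv2.imwrite("pics/m26.png",np.vstack([np.hstack([b,b2]),np.pad(a,((0,0),(0,290),(0,0)))]))
for q in [bobbins(t),bobbins(w)]: print(q)
go(T(S,(-.163,0,.30)),-176.6)
E
```

```text
t 49.6 tcp [0.5768 0.2492 0.3043] rot [-1.799e+02  1.000e-01 -8.660e+01] stand [0.0005 0.4079 0.3043] F [ 0.1 -0.3 -1. ] w 0.0874
[(array([254., 195.]), np.int32(84), 601, 121, 59, 18, 153), (array([280., 195.]), np.int32(73), 603, 31, 52, 18, 143), (array([264., 204.]), np.int32(172), 572, 88, 59, 57, 7)]
[(array([277.,  70.]), np.int32(1076), 599, 117, 74, 31, 152), (array([318., 264.]), np.int32(471), 526, 383, 68, 18, 86), (array([111., 300.]), np.int32(898), 840, 464, 106, 44, 79), (array([467., 300.]), np.int32(901), 293, 431, 105, 44, 107)]
turn z 90.0 shift cm [ 16.3  -40.73   0.17] goal [ 0.437 -0.168  0.3  ] j6~ -66.0
```

View pics/m26.png

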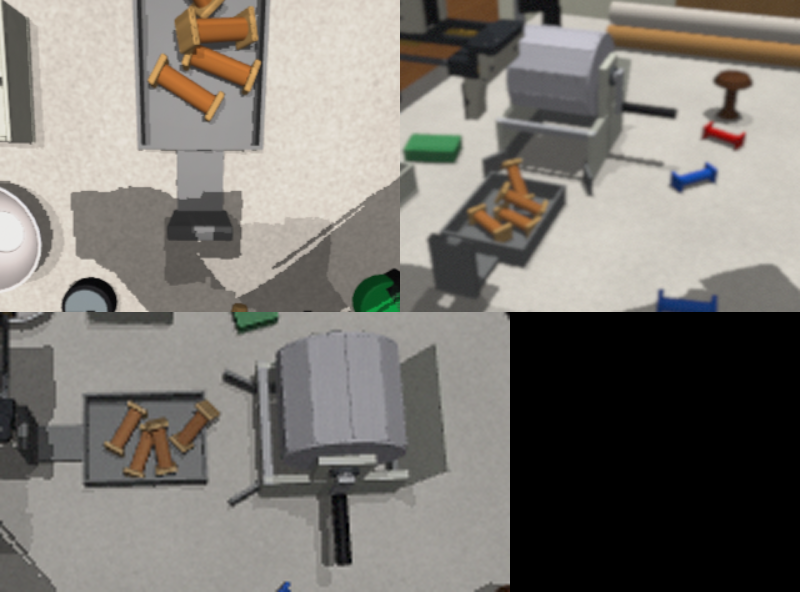

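All four bobbins are in the tray, which is clear of the stand. One at the tray's inner end looks tilted, so I'll triangulate it before deciding whether to lay it flat.

```bash
python3 - <<'E'
from h import *
t=load("t26"); s=load("s26")
def tri(a,b):
    o1,d1=ray(t,a); o2,d2=ray(s,b); A=np.c_[d1,-d2]; k=np.linalg.lstsq(A,o2-o1,rcond=None)[0]
    p,q=o1+k[0]*d1,o2+k[1]*d2; return ((p+q)/2).round(3),np.linalg.norm(p-q).round(4)
u,l=tri((287,188.5),(254.4,224.5)),tri((274.8,201.5),(259.6,246.3)); print(u,l)
tr=T(S,(.0005,.2502,0)); print("tray",tr)
for p in(u[0],l[0],(u[0]+l[0])/2):
    d=p-tr; c,q=np.cos(S[2]),np.sin(S[2]); print(np.round([c*d[0]+q*d[1],-q*d[0]+c*d[1],d[2]],3))
E
```

```text
(array([0.616, 0.006, 0.061]), np.float64(0.0001)) (array([0.579, 0.048, 0.027]), np.float64(0.0048))
tray [0.58607079 0.09170123 0.        ]
[ 0.025 -0.087  0.061]
[-0.01  -0.043  0.027]
[ 0.008 -0.065  0.044]
```

Emit:
carry_out(
  motion=[0,0,0,3.94,-0.31,0,0,0,0,0,3.94,-0.31,0,0,0,0,0,3.94,-0.31,0,0,0,0,0,3.94,-0.31,0,0,0,0,0,3.94,-0.31,0,0,0,0,0,3.94,-0.31,0,0,0,0,0,3.94,-0.31,0,0,0,0,0,0,0,0,0,0,0,0,0,0,0,0,0,0,0,0,0,0,0,0,0,0,0,0,0,0,0],
  grip_force=20,
)

```text
invalid input at $.motion: expected a multiple of 7 numbers
```

```bash
python3 - <<'E'
from h import *
st(); t=snap("top","t27"); s=snap("side","s27"); w=snap("wrist","w27")
for b in bobbins(w,z=.05): print(b)
print(proj(w,(.616,.006,.061)),proj(w,(.579,.048,.027)))
E
```

```text
t 49.8 tcp [0.576  0.2487 0.3017] rot [ 1.799e+02 -1.000e-01 -8.660e+01] stand [-3.000e-04  4.075e-01  3.017e-01] F [-0.   0.2  0.4] w 0.0867
(array([276.,  71.]), np.int32(1087), 598, 122, 68, 28, 152)
(array([317., 265.]), np.int32(456), 530, 364, 60, 16, 86)
(array([111., 300.]), np.int32(883), 815, 436, 96, 40, 79)
(array([467., 300.]), np.int32(905), 316, 407, 96, 40, 107)
[264.48998076 -52.29481812] [296.77858741   7.13742115]
```

Emit:
carry_out(
  motion=[0,0,0,3.94,-0.31,0,0,0,0,0,3.94,-0.31,0,0,0,0,0,3.94,-0.31,0,0,0,0,0,3.94,-0.31,0,0,0,0,0,3.94,-0.31,0,0,0,0,0,3.94,-0.31,0,0,0,0,0,3.94,-0.31,0,0,0,0,0,0,0,0,0,0,0,0,0,0,0,0,0,0,0,0,0,0,0,0,0,0,0,0,0,0,0,0],
  grip_force=20,
)

```text
invalid input at $.motion: expected a multiple of 7 numbers
```

```bash
python3 - <<'E'
from h import *
st(); w=snap("wrist","w27")
x=w["pixels"]; hsv=cv2.cvtColor(x,cv2.COLOR_RGB2HSV)
m=((hsv[...,0]>=5)&(hsv[...,0]<=20)&(hsv[...,1]>120)&(hsv[...,2]>30)).astype(np.uint8)
k,l,s_,ce=cv2.connectedComponentsWithStats(m); print([(ce[i].round(),s_[i].tolist()) for i in range(1,k) if s_[i,4]>40])
print(proj(w,(.616,.006,.061)),proj(w,(.579,.048,.027)),[proj(w,T(S,(x,.165,.038))).round() for x in(-.063,.063)])
E
```

```text
t 49.9 tcp [0.5763 0.2487 0.3019] rot [ 1.799e+02 -1.000e-01 -8.660e+01] stand [-0.      0.4075  0.3019] F [ 0.2  0.4 -0.3] w 0.0872
[(array([302.,  34.]), [269, 0, 69, 76, 2893]), (array([276.,  71.]), [247, 44, 61, 54, 1082]), (array([317., 265.]), [309, 245, 18, 40, 455]), (array([112., 300.]), [99, 272, 32, 57, 783]), (array([466., 299.]), [448, 272, 32, 57, 802]), (array([424., 350.]), [257, 339, 303, 18, 3880])]
[264.66868414 -52.30100635] [296.93180548   7.10704297] [array([346., -39.]), array([232., -40.])]
```

Emit:
carry_out(
  motion=[0,0,0,3.94,-0.31,0,0,0,0,0,3.94,-0.31,0,0,0,0,0,3.94,-0.31,0,0,0,0,0,3.94,-0.31,0,0,0,0,0,3.94,-0.31,0,0,0,0,0,3.94,-0.31,0,0,0,0,0,3.94,-0.31,0,0,0,0,0,0,0,0,0,0,0,0,0,0,0,0,0,0,0,0,0,0,0,0,0,0,0,0,0,0],
  grip_force=20,
)

```text
time_s: 50.88
tcp_pos: [0.6145, -0.0243, 0.3028]
eef_rot: [180.0, 0.0, -86.6]
contact_force: [-0.6, -0.3, -1.1]
gripper_width: 0.0194
```

```bash
python3 - <<'E'
from h import *
st(); w=snap("wrist","w27")
print(proj(w,(.616,.006,.061)),proj(w,(.579,.048,.027)),[proj(w,T(S,(x,.165,.038))).round() for x in(-.063,.063)])
x=w["pixels"]; hsv=cv2.cvtColor(x,cv2.COLOR_RGB2HSV)
m=((hsv[...,0]>=5)&(hsv[...,0]<=20)&(hsv[...,1]>120)&(hsv[...,2]>30)).astype(np.uint8)
k,l,s_,ce=cv2.connectedComponentsWithStats(m); print([(ce[i].round(),s_[i].tolist()) for i in range(1,k) if s_[i,4]>40])
E
```

```text
t 50.9 tcp [ 0.6145 -0.0243  0.3028] rot [180.    0.  -86.6] stand [0.0221 0.1327 0.3028] F [-0.6 -0.3 -1.1] w 0.0194
[286.67850834 204.75577863] [311.33725859 228.86716094] [array([353., 202.]), array([259., 202.])]
[(array([296., 212.]), [273, 190, 49, 45, 923]), (array([305., 253.]), [271, 226, 73, 59, 1512]), (array([240., 300.]), [235, 272, 11, 57, 353]), (array([339., 301.]), [333, 272, 11, 57, 350]), (array([308., 349.]), [110, 339, 367, 18, 4910])]
```

Emit:
carry_out(
  motion=[0,0,0,0.1,0,3.7,0,0,0,0,0,0,3.7,0,0,0,0,0,0,3.7,0,0,0,0,0,0,3.7,0,0,0,0,0,0,3.7,0,0,0,0,0,0,3.7,0,0,0,0,0,0,3,0,0,0,0,0,0,0,0,0,0,0,0,0,0,0],
)

```text
time_s: 51.68
tcp_pos: [0.6139, -0.0254, 0.0502]
eef_rot: [179.8, -0.1, -86.5]
contact_force: [-0.2, -0.2, 0.8]
gripper_width: 0.0
```

Emit:
carry_out(
  motion=[0,0,0,-0.4,0,0,0,0,0,0,-0.4,0,0,0,0,0,0,-0.4,0,0,0,0,0,0,-0.4,0,0,0,0,0,0,-0.4,0,0,0,0,0,0,0,0,0,0],
)

```text
time_s: 52.18
tcp_pos: [0.6139, -0.0052, 0.052]
eef_rot: [-179.9, 0.0, -86.6]
contact_force: [0.1, -0.5, 0.3]
gripper_width: 0.0006
```

Emit:
carry_out(
  motion=[0,0,0,-0.4,0,0,0,0,0,0,-0.4,0,0,0,0,0,0,-0.4,0,0,0,0,0,0,-0.4,0,0,0,0,0,0,-0.4,0,0,0,0,0,0,0,0,0,0],
)

```text
time_s: 52.68
tcp_pos: [0.6123, 0.0145, 0.051]
eef_rot: [-180.0, 0.0, -86.6]
contact_force: [0.8, -1.1, 0.7]
gripper_width: 0.0005
```

```bash
python3 - <<'E'
from h import *
st(); s=snap("side","s28"); t=snap("top","t28")
for n in("s26","s28","t26","t28"):
    c=load(n); hsv=cv2.cvtColor(c["pixels"],cv2.COLOR_RGB2HSV)
    m=((hsv[...,0]>=5)&(hsv[...,0]<=20)&(hsv[...,1]>110)&(hsv[...,2]>50)).astype(np.uint8)
    k,l,s_,ce=cv2.connectedComponentsWithStats(m); print(n,[(ce[i].round().tolist(),s_[i].tolist()) for i in range(1,k) if 15<s_[i,4]<600 and 230<ce[i][0]<310 and 175<ce[i][1]<290])
E
```

```text
t 52.7 tcp [0.6123 0.0145 0.051 ] rot [-180.     0.   -86.6] stand [0.0222 0.1716 0.051 ] F [ 0.8 -1.1  0.7] w 0.0005
s26 []
s28 [([265.0, 197.0], [262, 196, 7, 4, 18]), ([251.0, 204.0], [239, 201, 28, 7, 53])]
t26 [([254.0, 195.0], [248, 187, 13, 17, 88]), ([280.0, 196.0], [274, 189, 13, 14, 80]), ([264.0, 204.0], [256, 194, 17, 19, 172])]
t28 [([260.0, 201.0], [248, 186, 26, 28, 307])]
```

Emit:
carry_out(
  motion=[0,0,0,0.3,0,-1,0,0,0,0,0,0,-4,0,0,0,0,0,0,-4,0,0,0,0,0,0,-4,0,0,0,0,0,0,-4,0,0,0,0,0,0,-4,0,0,0,0,0,0,-4,0,0,0,0,0,0,0,0],
)

```text
time_s: 53.45
tcp_pos: [0.6154, 0.0102, 0.3116]
eef_rot: [-179.2, 0.0, -86.6]
contact_force: [1.3, 0.3, 1.6]
gripper_width: 0.0004
```

```bash
cat > asc.py <<'E'
from h import *
def mask(c):
    hsv=cv2.cvtColor(c["pixels"],cv2.COLOR_RGB2HSV)
    return (hsv[...,0]>=5)&(hsv[...,0]<=20)&(hsv[...,1]>110)&(hsv[...,2]>50)
def asc(c,x0,y0,x1,y1):
    g=cv2.cvtColor(c["pixels"],cv2.COLOR_RGB2GRAY); m=mask(c)
    for y in range(y0,y1): print(y,"".join("#" if m[y,x] and g[y,x]<140 else "+" if m[y,x] else "." if g[y,x]>100 else "-" for x in range(x0,x1)))
E
python3 - <<'E'
from asc import *
st(); t=snap("top","t29"); s=snap("side","s29")
asc(t,238,180,296,224); asc(s,222,196,300,270)
print("tray rims top",[proj(t,T(S,(a,.25+b,.038))).round() for a in(-.063,.063) for b in(-.085,.085)])
print("side",[proj(s,T(S,(a,.25+b,.038))).round() for a in(-.063,.063) for b in(-.085,.085)])
E
```

```text
t 53.5 tcp [0.6154 0.0102 0.3116] rot [-179.2    0.   -86.6] stand [0.025  0.1671 0.3116] F [1.3 0.3 1.6] w 0.0004
180 ----------------------------------------------------------
181 ----------------------------------------------------------
182 ----------------------------------------------------------
183 ----------------------------------------------------------
184 ----------------------------------------------------------
185 ----------------------------------------------------------
186 ------------------#---------------------------------------
187 ------------------###-------------------------------------
188 -----------------####-------------------------------------
189 ----------------#######-------------------------------....
190 ----------------######-#-------------#######---------.....
191 ---------------######---------------#######----.-----.....
192 ---------------######--...---------#######---.-..----.....
193 --------------######--.....-------#######---..--.----.....
194 --------------######--.....------#######----..--.----.....
195 -----------.-#####---..--.------####
[... 7417 characters left out ...]
.............
264 -------------################################..--------.......................
265 --------------##############+################---------........................
266 ----------------#########+++################----------........................
267 -----------------######+++######-##########----------.........................
268 ------------------##############----######----------..........................
269 -------------------############-------####----------..........................
tray rims top [array([287., 215.]), array([238., 216.]), array([286., 180.]), array([238., 181.])]
side [array([285., 238.]), array([261., 279.]), array([242., 229.]), array([212., 268.])]
```

```bash
python3 - <<'E'
from h import *
t=load("t29"); s=load("s29"); tr=T(S,(.0005,.2502,0))
def tri(a,b):
    o1,d1=ray(t,a); o2,d2=ray(s,b); k=np.linalg.lstsq(np.c_[d1,-d2],o2-o1,rcond=None)[0]
    p,q=o1+k[0]*d1,o2+k[1]*d2; d=(p+q)/2-tr; c,w=np.cos(S[2]),np.sin(S[2]); print(np.round([c*d[0]+w*d[1],-w*d[0]+c*d[1],d[2]],3),np.linalg.norm(p-q).round(4))
tri((279,191.5),(247,240)); tri((269.5,200),(257,254)); 
go(T(S,(-.163,0,.30)),-176.6)
E
```

```text
[ 0.03  -0.058  0.027] 0.0115
[-0.004 -0.025  0.015] 0.0035
turn z 90.0 shift cm [ 18.57 -16.76   0.42] goal [ 0.437 -0.168  0.3  ] j6~ -66.0
```

Emit:
carry_out(
  motion=[0,0,6.9,0,0,0,8.7,0,0,6.9,0,0,0,8.7,0,0,6.9,0,0,0,8.7,0,0,6.9,0,0,0,8.7,0,0,6.9,0,0,0,8.7,0,0,6.9,0,0,0,8.7,0,0,6.9,0,0,0,8.7,0,0,6.9,0,0,0,8.7,0,0,6.9,0,0,0,8.7,0,0,6.9,0,0,0,8.7,0,0,6.9,0,0,0,8.7,0,0,6.9,0,0,0,8.7,0,0,7.1,0,0,0,8.7,0,0,0,2.65,-2.4,0,8.7,0,0,0,2.65,-2.4,0,8.7,0,0,0,2.65,-2.4,0,8.7,0,0,0,2.65,-2.4,0,8.7,0,0,0,2.65,-2.4,0,8.7,0,0,0,2.65,-2.4,0,8.7,0,0,0,2.65,-2.4,0,8.7],
)

```text
time_s: 55.22
tcp_pos: [0.4352, -0.1691, 0.3002]
eef_rot: [180.0, -0.1, -176.5]
contact_force: [0.6, -0.0, 0.3]
gripper_width: 0.0868
```

```bash
python3 - <<'E'
from h import *
st(); go(T(S,(-.163,.0,.092)),-176.6); w=snap("wrist","w30")
g=cv2.cvtColor(w["pixels"],cv2.COLOR_RGB2GRAY)
for v in (190,205,220,235):
    i=np.where(g[v,230:340]<40)[0]+230; print(v,i.min() if len(i) else None,i.max() if len(i) else None)
print(proj(w,T(S,(-.19,0,.11))),proj(w,T(S,(-.15,0,.11))))
E
```

```text
t 55.2 tcp [ 0.4352 -0.1691  0.3002] rot [ 1.800e+02 -1.000e-01 -1.765e+02] stand [-0.1654 -0.0014  0.3002] F [ 0.6 -0.   0.3] w 0.0868
turn z 0.1 shift cm [-0.24  0.14 20.82] goal [ 0.437 -0.168  0.092] j6~ -66.0
190 281 297
205 281 297
220 282 297
235 282 297
[290.77208223 167.00813564] [290.60483145 203.21011135]
```

Emit:
carry_out(
  motion=[0,0,0,-0.2,0,3.8,8.7,0,0,0,0,0,3.8,8.7,0,0,0,0,0,3.8,8.7,0,0,0,0,0,3.8,5,0,0,0,0,0,3.4,4,0,0,0,0,0,2.2,4,0,0,0,0,0,0,1,0,0,0,0,0,0,1,0,0,0,0,0,0,1,0,0,0,0,0,0,1,0,0,0,0,0,0,1,0,0,0,0,0,0,1,0,0,0,0,0,0,1,0,0,0,0,0,0,1,0,0,0,0,0,0,1,0,0,0,0,0,0,1],
  grip_force=25,
)

```text
time_s: 56.6
tcp_pos: [0.4398, -0.1682, 0.0935]
eef_rot: [-180.0, 0.0, -176.5]
contact_force: [-0.0, 0.1, 4.1]
gripper_width: 0.0193
```

Emit:
carry_out(
  motion=[0,0,0,0,-0.94,-0.08,1,0,0,0,0,-0.91,-0.22,1,0,0,0,0,-0.87,-0.36,1,0,0,0,0,-0.8,-0.49,1,0,0,0,0,-0.71,-0.61,1,0,0,0,0,-0.61,-0.72,1,0,0,0,0,-0.49,-0.8,1,0,0,0,0,-0.36,-0.87,1,0,0,0,0,-0.22,-0.92,1,0,0,0,0,-0.07,-0.94,1,0,0,0,0,0,0,1],
)

```text
time_s: 57.52
tcp_pos: [0.4439, -0.2283, 0.1556]
eef_rot: [-179.9, 0.1, -176.5]
contact_force: [1.4, 1.0, 5.7]
gripper_width: 0.0193
```

```bash
python3 - <<'E'
from h import *
st()
E
```

```text
t 57.5 tcp [ 0.4439 -0.2283  0.1556] rot [-1.799e+02  1.000e-01 -1.765e+02] stand [-0.1601 -0.0609  0.1556] F [1.4 1.  5.7] w 0.0193
```

Emit:
carry_out(
  motion=[0,0,0,0,0.07,-0.94,1,0,0,0,0,0.22,-0.91,1,0,0,0,0,0.36,-0.87,1,0,0,0,0,0.49,-0.8,1,0,0,0,0,0.61,-0.72,1,0,0,0,0,0.72,-0.61,1,0,0,0,0,0.8,-0.49,1,0,0,0,0,0.87,-0.36,1,0,0,0,0,0.92,-0.22,1,0,0,0,0,0.94,-0.07,1,0,0,0,0,0,0,1,0,0,0,0,0,0,1,0,0,0,0,0,0,1],
)

```text
time_s: 58.6
tcp_pos: [0.4397, -0.1676, 0.2136]
eef_rot: [180.0, 0.0, -176.5]
contact_force: [2.1, 4.0, 2.6]
gripper_width: 0.019
```

```bash
python3 - <<'E'
from h import *
st()
E
```

```text
t 58.6 tcp [ 0.4397 -0.1676  0.2136] rot [ 180.     0.  -176.5] stand [-1.608e-01 -1.000e-04  2.136e-01] F [2.1 4.  2.6] w 0.019
```

Emit:
carry_out(
  motion=[0,0,0,0,-0.08,0,1,0,0,0,0,0,0,8.7,0,0,0,0,0,0,8.7,0,0,0,0,0,0,8.7,0,0,0,0,0,0,8.7,0,0,0,0,0,-2,8.7,0,0,0,0,0,-4,8.7,0,0,0,0,0,-4,8.7,0,0,0,0,0,0,8.7,0,0,0,0,0,0,8.7],
)

```text
time_s: 59.43
tcp_pos: [0.4404, -0.169, 0.3153]
eef_rot: [-180.0, 0.2, -176.5]
contact_force: [-0.4, 0.1, -0.7]
gripper_width: 0.0736
```

```bash
python3 - <<'E'
from asc import *
st(); w=snap("wrist","w31"); g=cv2.cvtColor(w["pixels"],cv2.COLOR_RGB2GRAY)
for v in (190,220,250):
    i=np.where(g[v,230:340]<45)[0]+230; print(v,i.min() if len(i) else None,i.max() if len(i) else None)
print(proj(w,T(S,(-.17,0,.23))))
t=snap("top","t31")
for b in bobbins(t): print(b)
asc(t,236,180,375,222)
E
```

```text
t 59.4 tcp [ 0.4404 -0.169   0.3153] rot [-180.     0.2 -176.5] stand [-0.1602 -0.0015  0.3153] F [-0.4  0.1 -0.7] w 0.0736
190 277 301
220 278 301
250 278 301
[291.64651708 205.21523578]
(array([408., 268.]), np.int32(275), 360, -415, 63, 60, 45)
180 ....---------------------------------------------------------------------.....-------------------------------------------------------------
181 ....---------------------------------------------------------------------......------------------------------------------------------------
182 ..-----------------------------------------------------------------------......------------------------------------------------------------
183 ..------------------------------------------------------------------------.....------------------------------------------------------------
184 ..------------------------------------------------------------------------.....------------------------------------------------------------
185 ..------------------------------------------------------------------------.....-------------------------------------------------
[... 4495 characters left out ...]
----------------------------------------------------------------------------------------------------------------------------
218 ..-----------------------------------------------------------------------------------------------------------------------------------------
219 ......---------------------------------------------------------------------------------------------------------------------------.---------
220 ........---------------------------------------------------------------------------------------------------------------------------.-------
221 .........----------------------------------------------------------------------------------------------------------------------------..----
```

Emit:
carry_out(
  motion=[0,0,0,1.9,-3.4,0,8.7,0,0,0,1.9,-3.4,0,8.7,0,0,0,1.9,-3.4,0,8.7,0,0,0,1.9,-3.4,0,8.7,0,0,0,1.9,-3.4,0,8.7,0,0,0,1.9,-3.4,0,8.7,0,0,0,1.9,-3.4,0,8.7,0,0,0,1.9,-3.4,0,8.7,0,0,0,1.9,-3.4,0,8.7,0,0,0,1.9,-3.4,0,8.7,0,0,0,1.9,-3.4,0,8.7,0,0,0,0,0,0,8.7,0,0,0,0,0,0,8.7],
)

```text
time_s: 60.62
tcp_pos: [0.2519, -0.5556, 0.31]
eef_rot: [179.8, -0.2, -176.7]
contact_force: [-0.3, 0.2, -0.3]
gripper_width: 0.0868
```

```bash
python3 - <<'E'
from asc import *
st(); t=snap("top","t32"); s=snap("side","s32")
for b in bobbins(t): print(b)
asc(t,236,184,292,222)
# sleeve in top: dark pixels
g=cv2.cvtColor(t["pixels"],cv2.COLOR_RGB2GRAY)
for v in (222,228,234,240):
    i=np.where(g[v,320:370]<35)[0]+320; print(v,(i.min(),i.max()) if len(i) else None)
print(proj(t,T(S,(-.12,0,.23))),proj(t,T(S,(-.19,0,.23))))
# bystanders vs start
t0=load("top0"); d=np.abs(t["pixels"].astype(int)-t0["pixels"]).max(2)>60; n,l,q,ce=cv2.connectedComponentsWithStats(d.astype(np.uint8)[:290]); print([(ce[i].round().tolist(),q[i,4]) for i in range(1,n) if q[i,4]>25])
E
```

```text
t 60.6 tcp [ 0.2519 -0.5556  0.31  ] rot [ 179.8   -0.2 -176.7] stand [-0.371  -0.3764  0.31  ] F [-0.3  0.2 -0.3] w 0.0868
(array([275., 194.]), np.int32(86), 607, 51, 67, 18, 141)
(array([257., 202.]), np.int32(224), 580, 111, 93, 56, 28)
(array([408., 267.]), np.int32(259), 360, -415, 59, 58, 92)
(array([535., 274.]), np.int32(57), 357, -852, 54, 22, 178)
184 ..---------------------------------------..------.......
185 ..----------------.-----------------------...----.......
186 ..-----------------...--------------------#...---.......
187 ..------------------#...-----------------####..--.......
188 ..-----------------###...------------.---#####..-.......
189 ..-----------------#####.---------------########-.......
190 ..----------------#######----------.---########---......
191 ..---------------######---------------#######-----......
192 ..---------------######----.--.--.---#######------......
193 ..--------.-----######--------.--.--#######-------......
194 .------.--------######-#.---.------#######---.----......
195 ---------------#######-..------.--#######---------......
196 ---
[... 2051 characters left out ...]
], np.int32(407)), ([552.0, 212.0], np.int32(44)), ([523.0, 234.0], np.int32(400)), ([224.0, 212.0], np.int32(40)), ([354.0, 214.0], np.int32(26)), ([345.0, 233.0], np.int32(105)), ([357.0, 232.0], np.int32(162)), ([332.0, 227.0], np.int32(42)), ([552.0, 232.0], np.int32(41)), ([235.0, 244.0], np.int32(124)), ([451.0, 264.0], np.int32(1504)), ([265.0, 247.0], np.int32(124)), ([296.0, 246.0], np.int32(118)), ([391.0, 246.0], np.int32(34)), ([373.0, 248.0], np.int32(60)), ([553.0, 252.0], np.int32(85)), ([381.0, 267.0], np.int32(66)), ([316.0, 273.0], np.int32(65)), ([527.0, 274.0], np.int32(207)), ([307.0, 274.0], np.int32(31)), ([384.0, 282.0], np.int32(377)), ([350.0, 284.0], np.int32(98))]
```

```bash
python3 - <<'E'
from asc import *
for n in("side0","s32"):
    h=cv2.cvtColor(load(n)["pixels"],cv2.COLOR_RGB2HSV)
    for nm,lo,hi in(("blue",105,130),("red",174,180)):
        m=((h[...,0]>=lo)&(h[...,0]<=hi)&(h[...,1]>170)&(h[...,2]>60)).astype(np.uint8); k,l,q,ce=cv2.connectedComponentsWithStats(m); print(n,nm,[ce[i].round().tolist() for i in range(1,k) if q[i,4]>25])
print(r.close_job())
E
```

```text
side0 blue [[358.0, 233.0], [354.0, 316.0]]
side0 red []
s32 blue [[359.0, 233.0], [355.0, 316.0]]
s32 red []
the job is handed in; nothing more can be done
None
```

The job is done and handed in at about 61 s of the 210 s allowed.

- **Loading:** I turned the drum until the port faced up and put all four wooden bobbins in. One had been knocked aside, and I found it again before picking it up.
- **Tray and turn-over:** I pushed the tray in until the force rose against the stop. I then turned the drum right over, with a small wiggle so that nothing stayed inside.
- **Drawing out:** The tray came out completely, with all four bobbins in it. One was leaning on the tray's end wall, so I nudged it down inside. Triangulated afterwards, it lay about 2 cm above the table.
- **Last checks:**
  - The final pictures show four bobbins in the tray, clear of the stand and flat on the table.
  - The crank is within about 1° of port-up, and the arm is well away.
  - The blue look-alikes have not moved.

**Less certain:**
- My first stand position was about 3 mm out along y, so the drum was a few degrees off port-up during loading. I corrected this before the final turn.
- My colour check for the red look-alike found nothing in either picture, so I could not confirm it by measurement. It appeared unmoved in the pictures I viewed.
- I did not measure the other bystanders separately at the end.

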